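Pack the drive parts of a punching machine into their foam tray

ROBOT

A 7-joint arm with a two-finger parallel gripper is mounted at the origin on the work surface. World frame = base frame: x ahead of the robot, y to its left, z up, the work surface at z = 0. Lengths are in mm, angles in rad, forces in N, time in s.
With the tool pointing down it reaches from about 400 to 875 mm from the base axis. Payload 4.4 kg.
Tool frame: the origin (TCP) lies at the very end of the fingers, on their centre line; the grasp point (between the pads) lies 19 mm behind it; z points along the fingers, y is the line along which they close (so a half turn about z gives the same grasp; the last joint's range is limited). The gripper opens to 85 mm and grips with 20 to 120 N. Pads are 22 mm wide; open, the fingers measure 114 mm over their backs; the gripper's body (76 mm by 85 mm) begins 54 mm behind the grasp point. The pads swing forward as they close: fully open they stand 13 mm farther back than shut.
Start: joints at [-1.167, 0.628, 0.038, 1.517, -0.027, 0.996, -0.02], TCP at [294.24, 579.604, 231.313] pointing down, gripper open.
Joint ranges: [-3.06, 3.06], [-0.37, 2.12], [-1.25, 1.32], [0.18, 2.47], [-1.1, 4.24], [0.23, 1.98], [-2.94, 2.94]. Speed limits (rad/s): [2.57, 2.57, 3.14, 3.14, 3.14, 3.14, 3.14].

INTERFACE

Orientations are given as [roll, pitch, yaw] about the fixed x, y, z axes, in that order (R = Rz(yaw) Ry(pitch) Rx(roll)).
In Python, from cell import read_state, get_image, camera_info, finish_job gives the robot as it stands.
- The arm moves only by the tool play_rows, never from a script. Its argument "deltas" is one flat list of numbers, 7 for each row, row after row: the shift along the tool's x, y, z in mm, then the turn, a rotation vector about the tool's x, y, z in rad, then the opening, from 0 (shut) to 1 (fully open). In form: [dx, dy, dz, ax, ay, az, grip, dx, dy, dz, ax, ay, az, grip, ...]. A call has 1 to 10 rows; each row is the pose to reach, as a shift and turn from the pose commanded when the call began, along the tool's axes at that moment; what a row does not reach only later rows make up. A row lasts 1/8 s, in which the tool goes at most 62.5 mm and 10.7 degrees, less where a joint would pass 70% of its speed; a pose out of reach is approached as far as the arm can. A call with a gripper value outside its range is refused whole. The fingers move at their own pace and stop on an object; the grip force is fixed at half the most. Time passes only in rows, so rows that repeat a pose let the fingers close. It gives the time, the measured TCP pose, the force, the opening and the grip force at its end, in the units of the state.
- read_state(): the state, without advancing time (a new reading comes with each control period).
- get_image(name): name is "scene" or "top" or "wrist"; returns the picture (420x560x3 uint8, red, green, blue); there is no depth.
- camera_info(name): a dict with "fx", "fy", "cx", "cy" (pixels), "T" (4x4, takes a point from camera to world coordinates). Camera axes: x right, y down, z forward; pixel columns grow to the right and rows downward; lengths in mm; the calibration is good to about 2 mm. The wrist camera is an equidistant fisheye: a pixel r from the principal point sees the ray r / f radians off the axis. A picture is of the moment at which its call begins: read the wrist's pose just before it. camera_info takes no time and is no camera call; for the wrist camera it gives the pose at the moment of the call.
- finish_job(): hands the job in; it is judged then, once.
The state is a dict: "clock": time; "qpos": joint angles; "qd": joint speeds; "tau": joint torques, N m; "eef_pos": TCP position; "tool_rot": TCP orientation; "force": force on the tool from outside, world axes, zero at the start; "torque": the same for the moment, N m; "width": finger opening in mm; "gripper_force": force on a finger pad.
Only numpy, scipy, OpenCV 4.12 (cv2) and the standard library are available. Lean on these libraries where they do the work, as an engineer would, in place of code of your own. Each camera call takes 0.05 s, during which the arm holds its last target. There are 200 camera calls.

TASK

Pack the four parts of the paper punch's drive into the foam tray, each fully down and flat in the pocket cut to its own shape and size, pulleys hub up: the circuit board, the gear motor and the two belt pulleys. Before taking the board out of its fixture, lift the spring-loaded hold-down finger all the way up until it stays open. Set every part down gently; do not drop it.

Things in the scene. Friction and masses are not known exactly. Their poses are not given: they have to be found in the camera images.
- board: Green circuit board 72 (x) x 100 (y) x 3 mm. Origin: centre of its underside. In its middle a finned heat sink, 40 mm along x, 28 wide along y, 3 to 31 mm high: grip it across the 28 mm; parts along the x edges are under 14 mm. It starts level, 24 mm above the bench, in a fixture between guides 6 mm high with 2 mm play; the finger presses on its +x edge. With that up it lifts straight out.
- motor: Loose gear motor lying flat, 0.45 kg: box-shaped gearbox 56 mm wide (x), from y = 0 to 36 mm, 40 mm high; dark round can, diameter 38, from y = -44 to 0; 8 mm shaft from y = 36 to 54. Origin: on its underside, middle of the step between gearbox and can; y along the shaft; centre of mass at y = 8 mm. Best gripped across the flat sides of the gearbox.
- pulley_large: The larger one. Loose aluminium belt pulley standing hub up: toothed disc 58 mm in diameter, 18 mm high; above it a hub 28 mm in diameter, from 18 to 34 mm height, to grip it by. Origin: centre of its underside, z up along its axis.
- pulley_small: The smaller one. Loose aluminium belt pulley standing hub up: toothed disc 38 mm in diameter, 18 mm high; above it a hub 20 mm in diameter, from 18 to 34 mm height, to grip it by. Origin: centre of its underside, z up along its axis.
- foam_board: Fixed foam block, black over blue, 100 (x) x 130 (y) x 27 mm high, one of four in a grey tray; foam tops and tray rim 32 mm above the bench. Origin: centre of its underside; pocket 8 mm deep, its blue floor 19 mm above the origin. Pocket: rectangle 82 (x) x 110 (y) mm centred on the origin, for the board, either way round.
- foam_motor: Fixed foam block, black over blue, 100 (x) x 130 (y) x 27 mm high, one of four in a grey tray; foam tops and tray rim 32 mm above the bench. Origin: centre of its underside; pocket 8 mm deep, its blue floor 19 mm above the origin. Pocket: the motor's outline, 66 mm wide from y = -5 to 41 mm, 48 wide from y = -49 to -5: shaft to +y, else it does not go in. Seated, origins and axes agree in plan.
- foam_pulley_large: Fixed foam block, black over blue, 100 (x) x 130 (y) x 27 mm high, one of four in a grey tray; foam tops and tray rim 32 mm above the bench. Origin: centre of its underside; pocket 8 mm deep, its blue floor 19 mm above the origin. Pocket: the larger round one, 70 mm in diameter, centred on the origin.
- foam_pulley_small: Fixed foam block, black over blue, 100 (x) x 130 (y) x 27 mm high, one of four in a grey tray; foam tops and tray rim 32 mm above the bench. Origin: centre of its underside; pocket 8 mm deep, its blue floor 19 mm above the origin. Pocket: the smaller round one, 50 mm in diameter, centred on the origin.
- finger (a joint): Angle (rad) of the steel hold-down finger: 0 pressing on the board, 1.65 fully up. Hinge axis parallel to the board's y, 80 mm from its origin towards its +x, 22 mm above its underside; lifting swings the tip up and over towards +x. An over-centre spring holds it down (about 6 N at the ball) until 0.8 rad; past 0.9 it snaps up by itself and stays.
- finger_ball (a point): Centre of the black ball knob, diameter 20 mm, on top of the finger, to lift it by; with the finger down 66 mm above the bench, 40 mm from the hinge towards the board's middle and 20 mm above it. Pinched from above along the board's y direction, it turns easily between the fingertips.

How it is judged:
By the outcome, as a careful person would: the job done as asked, in the order asked, and still so for the second after the job is handed in, with the robot touching nothing.
It also fails if it takes over 125 s, if anything falls off the work surface, if the arm or the gripper's body presses on something with over 40 N, if the wrist force passes 120 N, or if a joint passes its speed limit or range.

## Working session

There is one attempt and no reset: what is moved stays moved. The work goes in short steps, Python scripts to look and compute and a tool call to move; the robot and the scene stay as the last step left them, time stands still between calls to the robot, and variables do not carry over. Pictures are saved under pics/ and viewed, at most 14 in all, crops included, and the job is handed in when it is done.

Besides the shell and the picture viewer there is one more tool, called after ">>>" in YAML: its name, and indented under it one key for each argument. play_rows: Moves the arm, as the interface text tells. Its arguments: {"type":"object","properties":{"deltas":{"type":"array"}},"required":["deltas"]}

```bash
mkdir -p pics; ls; python3 - <<'E'
from cell import *
import cv2
s=read_state();print(s['clock'],s['eef_pos'],s['tool_rot'],s['width'],s['force'])
for n in('scene','top','wrist'):
    cv2.imwrite(f'pics/{n}0.png',get_image(n)[:,:,::-1]);i=camera_info(n);print(n,i['fx'],i['fy'],i['cx'],i['cy'],i['T'])
E
```

```text
pics
0.0 [293.9519262  579.0349376  230.40664085] [-3.13971859e+00  6.87936674e-06  2.67176524e+00] 85.35363073691497 [-0.16412867 -0.3307234   0.25753341]
scene 387.5743781565062 387.5743781565062 283.62407008318297 205.19587467082596 [[ 8.05214279e-01  4.41573822e-01 -3.95780905e-01  8.99358507e+02]
 [ 5.92971717e-01 -6.03888858e-01  5.32637578e-01 -4.62052065e+02]
 [-3.80886773e-03 -6.63574266e-01 -7.48100719e-01  6.73262735e+02]
 [ 0.00000000e+00  0.00000000e+00  0.00000000e+00  1.00000000e+00]]
top 401.51954050464997 401.51954050464997 279.5001733322437 207.01261060689734 [[ 1.82957726e-02 -9.91050487e-01  1.32227822e-01  4.10288592e+02]
 [-9.99728717e-01 -2.00397289e-02 -1.18702238e-02 -1.99318323e+01]
 [ 1.44138008e-02 -1.31974776e-01 -9.91148274e-01  1.15149412e+03]
 [ 0.00000000e+00  0.00000000e+00  0.00000000e+00  1.00000000e+00]]
wrist 325.19226210127806 325.19226210127806 281.2797157802258 212.57378578218947 [[ 4.53086447e-01  8.46671262e-01  2.79034845e-01  2.21352601e+02]
 [ 8.91466214e-01 -4.30033826e-01 -1.42684609e-01  6.17089779e+02]
 [-8.12536150e-04  3.13398600e-01 -9.49621323e-01  3.73698321e+02]
 [ 0.00000000e+00  0.00000000e+00  0.00000000e+00  1.00000000e+00]]
```

View pics/top0.png

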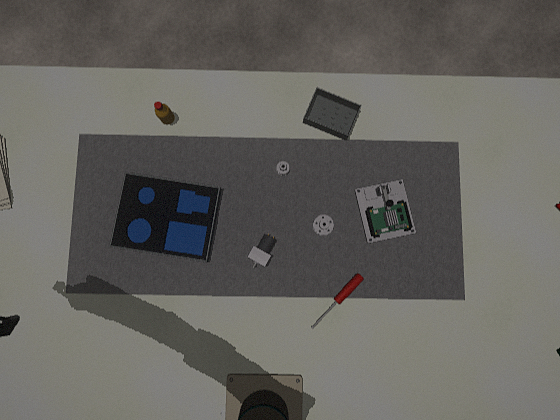

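View pics/scene0.png

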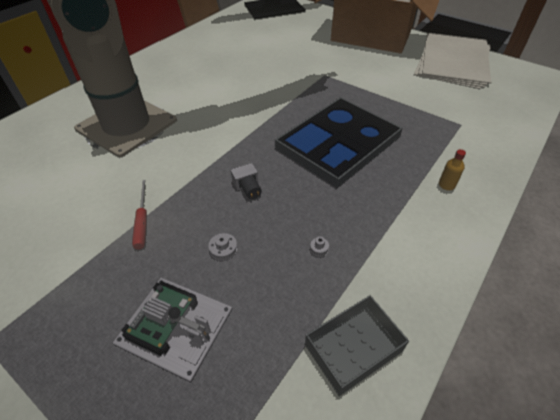

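The top view shows the tray at left (small round pocket (147,195), large (140,231), motor pocket (193,201), board pocket (186,237)). It also shows the motor at (262,250), the large pulley at (323,225), the small pulley at (283,168) and the fixture with the board at (388,212).

```bash
cat > h.py <<'E'
import numpy as np, cv2
from cell import *
from scipy.spatial.transform import Rotation as Ro
def p2w(n,uv,z,info=None):
    i=info or camera_info(n);T=np.array(i['T']);uv=np.atleast_2d(np.asarray(uv,float))
    d=(uv-[i['cx'],i['cy']])/[i['fx'],i['fy']]
    if n=='wrist':
        r=np.linalg.norm(d,axis=1)[:,None]+1e-9
        d=np.hstack([d/r*np.sin(r),np.cos(r)])
    else: d=np.hstack([d,np.ones((len(d),1))])
    D=d@T[:3,:3].T
    return T[:3,3]+D*((z-T[2,3])/D[:,2])[:,None]
def go(x,y,z,yaw=None):
    s=read_state();R=Ro.from_euler('xyz',s['tool_rot'])
    if yaw is None: yaw=s['tool_rot'][2]
    d=R.inv().apply(np.array([x,y,z])-s['eef_pos'])
    G=Ro.from_euler('xyz',[np.pi,0,yaw]); rv=(R.inv()*G).as_rotvec()
    print('clock',round(s['clock'],2),'now',np.round(s['eef_pos'],1),np.round(s['tool_rot'],3),'| delta',np.round(d,1),np.round(rv,3),'F',np.round(s['force'],1))
def snap(n,f):
    i=camera_info(n);im=get_image(n);cv2.imwrite('pics/'+f,im[:,:,::-1]);return im,i
def mask(im,c):
    r,g,b=[im[:,:,k].astype(int) for k in range(3)]
    if c=='blue': return ((b>r+40)&(b>g+20)).astype(np.uint8)
    if c=='green': return ((g>r+15)&(g>b+8)).astype(np.uint8)
E
python3 - <<'E'
from h import *
im=cv2.imread('pics/top0.png')[:,:,::-1]
m=mask(im,'blue')
n,l,st,c=cv2.connectedComponentsWithStats(m)
for k in range(1,n):
    if st[k,4]<40: continue
    pts=np.argwhere(l==k)[:,::-1]
    w=p2w('top',pts,24)[:,:2].astype(np.float32)
    print(st[k],w.mean(0),cv2.minAreaRect(w))
cv2.imwrite('pics/c1.png',cv2.resize(im[140:275,100:430,::-1],None,fx=2.4,fy=2.4,interpolation=cv2.INTER_CUBIC))
E
```

```text
[139 187  16  17 217] [587.5569  344.92563] ((587.4478759765625, 343.8947448730469), (45.878353118896484, 42.759056091308594), 1.200703501701355)
[177 189  33  25 605] [569.4188 214.3419] ((569.3163452148438, 210.8154296875), (85.96717834472656, 66.05224609375), 83.00809478759766)
[128 218  23  25 459] [487.05045 359.03238] ((487.9071960449219, 358.4291076660156), (67.75125885009766, 61.27206802368164), 3.4751932621002197)
[ 164  221   43   35 1129] [468.9607  228.41998] ((469.09014892578125, 228.5051727294922), (106.36396026611328, 82.48760986328125), 82.16020965576172)
```

View pics/c1.png

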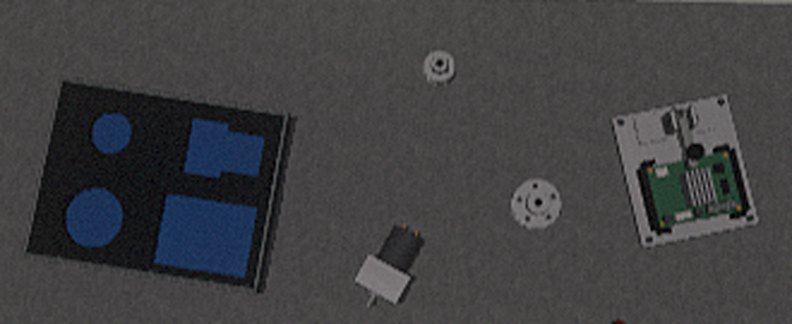

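The crop confirms it: the motor pocket's wide part is on the left (+y world), the motor's shaft points down-left, and the finger hinge is at the top of the fixture (+x). Now I'll look at the tray with the wrist camera.

>>> play_rows:
  deltas: [-310,-155,-30,0,0,0,1,-310,-155,-30,0,0,0,1,-310,-155,-30,0,0,0,1,-310,-155,-30,0,0,0,1,-310,-155,-30,0,0,0,1,-310,-155,-30,0,0,0,1,-310,-155,-30,0,0,0,1,-310,-155,-30,0,0,0,1]

```text
clock: 1.15
eef_pos: [499.6, 302.0, 261.0]
tool_rot: [3.142, -0.001, 2.673]
force: [-0.1, 1.1, 0.0]
width: 85.5
gripper_force: 0.0
```

```bash
python3 - <<'E'
from h import *
im,i=snap('wrist','w1.png')
m=mask(im,'blue')
n,l,st,c=cv2.connectedComponentsWithStats(m)
for k in range(1,n):
    if st[k,4]<200: continue
    pts=np.argwhere(l==k)[:,::-1]
    w=p2w('wrist',pts,24,i)[:,:2].astype(np.float32)
    print(st[k],w.mean(0),cv2.minAreaRect(w))
go(480,-270,230,0.2)
E
```

```text
[ 290  117   59   59 2719] [485.677  359.8156] ((486.1798095703125, 359.854248046875), (68.41712951660156, 69.77490997314453), 19.69196891784668)
[ 165  136  104   90 5699] [467.41168 231.47845] ((467.7945556640625, 229.71340942382812), (109.49208068847656, 82.39572143554688), 81.81797790527344)
[ 324  206   39   36 1082] [586.7341  346.03696] ((587.1504516601562, 346.05401611328125), (49.06502914428711, 47.10647964477539), 63.25461196899414)
[ 206  224   77   56 2561] [568.848   216.12451] ((569.217041015625, 211.5184326171875), (89.81388854980469, 63.59708786010742), 82.79362487792969)
clock 1.2 now [499.3 302.6 261. ] [ 3.141e+00 -1.000e-03  2.674e+00] | delta [-240.9 -519.8   30.6] [-2.000e-03 -1.000e-03  2.474e+00] F [-0.5 -1.   0.5]
```

View pics/w1.png

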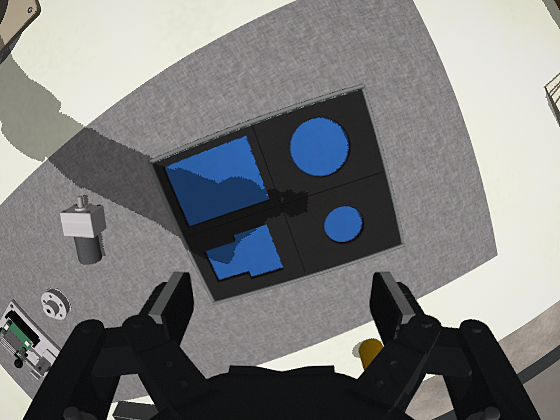

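The wrist view shows the pockets at (319,147) large, (344,224) small, (216,180) board and (245,252) motor. The measured tray yaw is about -0.143, and the positions agree with the top view to within 2 mm. Next I'll move to the fixture.

>>> play_rows:
  deltas: [-346,-551,61,0,0,2.47,1,-346,-551,61,0,0,2.47,1,-346,-551,61,0,0,2.47,1,-346,-551,61,0,0,2.47,1,-346,-551,61,0,0,2.47,1,-346,-551,61,0,0,2.47,1,-346,-551,61,0,0,2.47,1,-346,-551,61,0,0,2.47,1,-346,-551,61,0,0,2.47,1,-346,-551,61,0,0,2.47,1]

```text
clock: 2.45
eef_pos: [558.4, -318.1, 202.4]
tool_rot: [-3.141, -0.001, 0.794]
force: [1.3, 0.9, -0.1]
width: 85.6
gripper_force: 0.0
```

```bash
python3 - <<'E'
from h import *
go(560,-346,200,0.2)
E
```

```text
clock 2.45 now [ 558.4 -318.1  202.4] [-3.141e+00 -1.000e-03  7.940e-01] | delta [-18.8  20.7   2.4] [-0.001 -0.001  0.594] F [ 1.3  0.9 -0.1]
```

>>> play_rows:
  deltas: [-19,21,2,0,0,0.59,1,-19,21,2,0,0,0.59,1,-19,21,2,0,0,0.59,1,-19,21,2,0,0,0.59,1,-19,21,2,0,0,0.59,1]

```text
clock: 3.08
eef_pos: [559.4, -345.6, 200.6]
tool_rot: [-3.141, 0.0, 0.211]
force: [-0.5, 0.3, -0.8]
width: 85.6
gripper_force: 0.0
```

```bash
python3 - <<'E'
from h import *
im,i=snap('wrist','w2.png')
go(560,-346,200,0.2)
m=mask(im,'green')
n,l,st,c=cv2.connectedComponentsWithStats(m)
for k in range(1,n):
    if st[k,4]<200: continue
    print(st[k],c[k])
w=p2w('wrist',np.argwhere(m)[:,::-1],27,i)[:,:2].astype(np.float32);print(cv2.minAreaRect(w))
E
```

```text
clock 3.12 now [ 559.2 -345.9  200.8] [-3.141 -0.     0.211] | delta [0.8 0.3 0.8] [-0.001 -0.     0.011] F [0.3 0.  0.4]
[ 223  179   43   67 1825] [241.49643836 208.54684932]
[ 278  178   45   63 1768] [303.1770362  205.38800905]
((421.896728515625, -630.451904296875), (742.5269165039062, 114.82840728759766), 69.03028869628906)
```

View pics/w2.png

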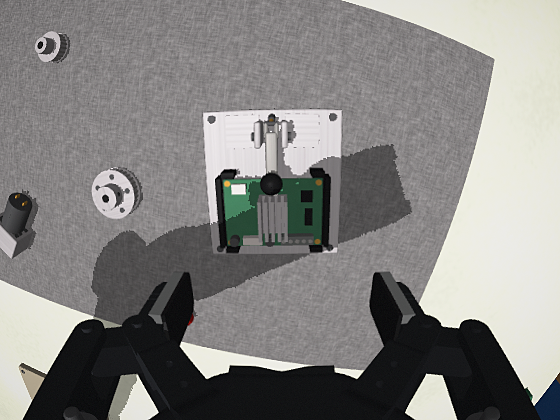

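The fixture is seen from above: board corners are about (221,178)–(328,247), the heat sink is at (273,219), the ball at (271,184), the finger hinge at (271,135), and the large pulley hub at (108,198).

```bash
python3 - <<'E'
from h import *
im=cv2.imread('pics/w2.png')[:,:,::-1];i=camera_info('wrist')
np.savez('w2.npz',T=i['T'])
m=mask(im,'green');m[:165]=0;m[255:]=0;m[:,:210]=0;m[:,340:]=0
w=p2w('wrist',np.argwhere(m)[:,::-1],27,i)[:,:2].astype(np.float32)
print('board',cv2.minAreaRect(w))
g=cv2.cvtColor(im,cv2.COLOR_RGB2GRAY)
# heat sink corners, ball, plate corners, hinge
c=im[165:260,205:345,::-1]
p=im[105:260,200:345,::-1]
cv2.imwrite('pics/c2.png',cv2.resize(p,None,fx=3.8,fy=3.8,interpolation=cv2.INTER_CUBIC))
print('ball',p2w('wrist',[271,184],66,i),'hs',p2w('wrist',[[273,219]],55,i))
print('plate',p2w('wrist',[[205,112],[341,110],[333,253],[215,254]],10,i))
print('motor?',p2w('wrist',[108,198],34,i),'small',p2w('wrist',[44,45],34,i))
E
```

```text
board ((532.6066284179688, -340.93731689453125), (72.47592163085938, 101.45489501953125), 12.60620403289795)
ball [[ 571.20405316 -332.38081567   66.        ]] hs [[ 535.81007279 -341.15576467   55.        ]]
plate [[ 619.27373783 -250.99283681   10.        ]
 [ 649.67153006 -387.07268933   10.        ]
 [ 493.78635777 -418.53655231   10.        ]
 [ 463.84273406 -286.24814689   10.        ]]
motor? [[ 513.59705291 -159.7660256    34.        ]] small [[675.91642145 -44.95663761  34.        ]]
```

View pics/c2.png

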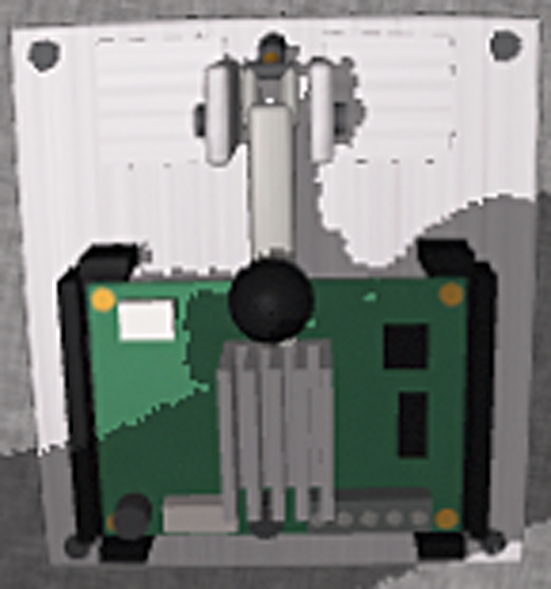

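The board is at (532.6,-340.9) with yaw 0.22, and the ball matches its expected position at (571.5,-332.3). Next I'll go down onto the ball and pinch it.

>>> play_rows:
  deltas: [15,-11,50,0,0,-0.01,1,15,-11,100,0,0,-0.01,1,15,-11,130,0,0,-0.01,1,15,-11,145,0,0,-0.01,1,15,-11,150,0,0,-0.01,1,15,-11,150,0,0,-0.01,1,15,-11,150,0,0,-0.01,0,15,-11,150,0,0,-0.01,0,15,-11,150,0,0,-0.01,0,15,-11,150,0,0,-0.01,0]

```text
clock: 4.38
eef_pos: [571.4, -333.6, 51.5]
tool_rot: [3.14, -0.0, 0.217]
force: [-1.0, 0.1, 1.5]
width: 16.5
gripper_force: 58.5
```

```bash
python3 - <<'E'
from h import *
go(571.5,-332.3,50,0.22)
E
```

```text
clock 4.38 now [ 571.4 -333.6   51.5] [ 3.14  -0.     0.217] | delta [ 0.4 -1.3  1.5] [ 0.001 -0.    -0.003] F [-1.   0.1  1.5]
```

>>> play_rows:
  deltas: [3.5,0,-5.8,0,0,0,0,7.7,0,-10.9,0,0,0,0,12.7,0,-15.4,0,0,0,0,18.3,0,-19.1,0,0,0,0,24.3,0,-21.9,0,0,0,0,30.8,0,-23.8,0,0,0,0,37.4,0,-24.7,0,0,0,0,44.1,0,-24.5,0,0,0,0,50.7,0,-23.4,0,0,0,0,57.1,0,-21.3,0,0,0,0]

```text
clock: 5.62
eef_pos: [627.2, -320.7, 72.2]
tool_rot: [-3.141, -0.0, 0.217]
force: [1.1, 0.0, 0.4]
width: -0.2
gripper_force: 0.0
```

The ball slipped out along the way, so I'll look before doing anything else.

```bash
python3 - <<'E'
from h import *
a,i=snap('wrist','w3.png')
b,j=snap('scene','s3.png')
o=np.zeros((420,800,3),np.uint8)
o[:,:400]=a[:,80:480]
o[:,400:]=cv2.resize(b[265:385,100:240],(400,342),interpolation=cv2.INTER_CUBIC)[:420].repeat(1,0) if 0 else cv2.copyMakeBorder(cv2.resize(b[265:385,100:240],(400,342),interpolation=cv2.INTER_CUBIC),0,78,0,0,cv2.BORDER_CONSTANT)
cv2.imwrite('pics/c3.png',o[:,:,::-1])
E
```

```text
(no output)
```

View pics/c3.png

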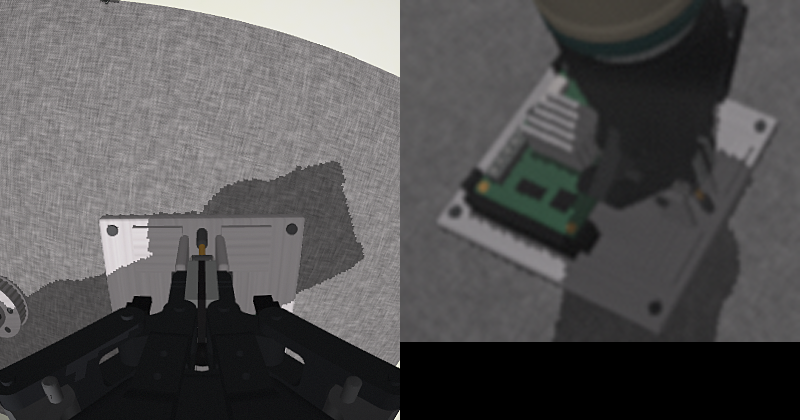

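The finger is still down; the pads closed above it. I'll re-grip with the ball deeper between the pads.

>>> play_rows:
  deltas: [0,0,-40,0,0,0,0.2,-57,-1,-40,0,0,0,1,-57,-1,-40,0,0,0,1,-57,-1,-40,0,0,0,1,-57,-1,0,0,0,0,1,-57,-1,18,0,0,0,1,-57,-1,26,0,0,0,1,-57,-1,26,0,0,0,1]

```text
clock: 6.72
eef_pos: [571.2, -332.1, 46.0]
tool_rot: [3.142, 0.0, 0.217]
force: [0.3, 0.6, -0.3]
width: 85.3
gripper_force: 0.0
```

```bash
python3 - <<'E'
from h import *
go(571.5,-332.3,46,0.22)
a,i=snap('wrist','w4.png')
print(read_state()['width'])
o=cv2.resize(a[220:420,130:430],None,fx=2.5,fy=2.5,interpolation=cv2.INTER_CUBIC)
cv2.imwrite('pics/c4.png',o[:,:,::-1])
E
```

```text
clock 6.72 now [ 571.2 -332.1   46. ] [3.142 0.    0.217] | delta [0.3 0.2 0. ] [ 0.     0.    -0.003] F [ 0.3  0.6 -0.3]
85.64324641526835
```

View pics/c4.png

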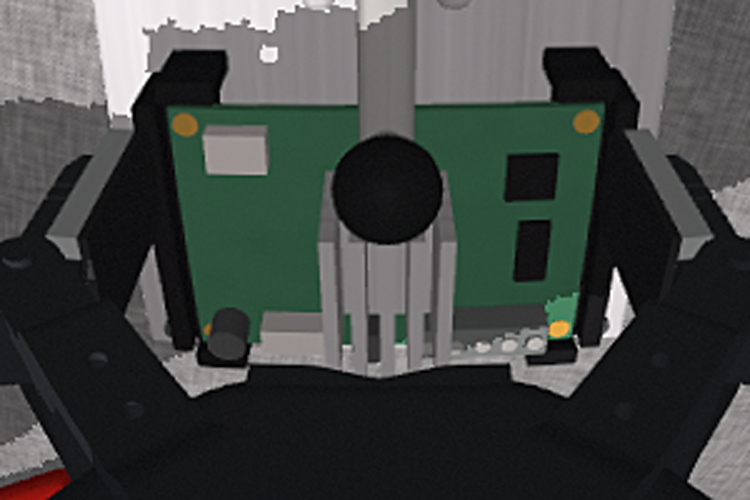

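The ball at crop (388,190) is centred between the open pads. I'll close now, then check.

>>> play_rows:
  deltas: [0,0,0,0,0,0,0,0,0,0,0,0,0,0,0,0,0,0,0,0,0,0,0,0,0,0,0,0,0,0,0,0,0,0,0]

```text
clock: 7.4
eef_pos: [571.5, -333.6, 46.9]
tool_rot: [3.139, -0.001, 0.216]
force: [0.9, -2.7, 1.0]
width: 16.5
gripper_force: 58.4
```

```bash
python3 - <<'E'
from h import *
go(571.5,-332.3,46,0.22)
print(p2w('wrist',[285.2,296],66))
s=read_state();print(s['width'],s['gripper_force'])
E
```

```text
clock 7.4 now [ 571.5 -333.6   46.9] [ 3.139e+00 -1.000e-03  2.160e-01] | delta [ 0.3 -1.3  0.9] [ 0.003 -0.001 -0.004] F [ 0.9 -2.7  1. ]
[[ 571.17878867 -333.94542225   66.        ]]
16.54531322984899 58.41599106788635
```

>>> play_rows:
  deltas: [1.3,0,-2.4,0,0,0,0,2.7,0,-4.6,0,0,0,0,4.2,0,-6.8,0,0,0,0,5.9,0,-8.9,0,0,0,0,7.7,0,-10.9,0,0,0,0]

```text
clock: 8.02
eef_pos: [576.2, -332.4, 55.2]
tool_rot: [3.14, 0.005, 0.216]
force: [0.5, -8.0, -12.2]
width: 16.7
gripper_force: 58.7
```

```bash
python3 - <<'E'
from h import *
go(571.5,-332.3,46,0.22)
s=read_state();print(s['width'],s['gripper_force'])
E
```

```text
clock 8.03 now [ 576.2 -332.4   55.2] [3.14  0.005 0.216] | delta [-4.6 -1.2  9.2] [ 0.002  0.005 -0.004] F [  0.5  -8.  -12.2]
16.695527042100935 58.66401135921478
```

>>> play_rows:
  deltas: [1.9,0,-1.9,0,0,0,0,3.9,0,-3.7,0,0,0,0,6.1,0,-5.3,0,0,0,0,8.3,0,-6.8,0,0,0,0,10.6,0,-8.2,0,0,0,0]

```text
clock: 8.65
eef_pos: [589.1, -329.6, 63.2]
tool_rot: [3.139, 0.001, 0.215]
force: [5.4, -8.0, -14.0]
width: 16.2
gripper_force: 58.8
```

```bash
python3 - <<'E'
from h import *
go(571.5,-332.3,46,0.22)
s=read_state();print(s['width'],s['gripper_force'])
E
```

```text
clock 8.65 now [ 589.1 -329.6   63.2] [3.139e+00 1.000e-03 2.150e-01] | delta [-17.8  -1.1  17.2] [ 0.003  0.001 -0.005] F [  5.4  -8.  -14. ]
16.22208302822227 58.80430340766907
```

>>> play_rows:
  deltas: [3.2,0,-1.6,0,0,0,0,6.5,0,-3,0,0,0,0,9.9,0,-4,0,0,0,0,13.4,0,-4.8,0,0,0,0,16.9,0,-5.4,0,0,0,0,21.4,0,-5.6,0,0,0,0,25.8,0,-5.4,0,0,0,0,32.4,0,-4.3,0,0,0,0,38.8,0,-2.2,0,0,0,0,43.6,0,0.1,0,0,0,0]

```text
clock: 9.9
eef_pos: [632.0, -318.4, 65.0]
tool_rot: [-3.141, -0.0, 0.217]
force: [0.2, 0.6, -0.5]
width: -0.3
gripper_force: 0.0
```

```bash
python3 - <<'E'
from h import *
go(571.5,-332.3,46,0.22)
s=read_state();print(s['width'],s['gripper_force'])
E
```

```text
clock 9.9 now [ 632.  -318.4   65. ] [-3.141 -0.     0.217] | delta [-62.1   0.5  19. ] [-0.    -0.    -0.003] F [ 0.2  0.6 -0.5]
-0.3349405000351129 0.0
```

```bash
python3 - <<'E'
from h import *
a,i=snap('wrist','w5.png')
o=cv2.resize(a[200:420,130:430],None,fx=2.5,fy=2.5,interpolation=cv2.INTER_CUBIC)
cv2.imwrite('pics/c5.png',o[:,:,::-1])
E
```

```text
(no output)
```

View pics/c5.png

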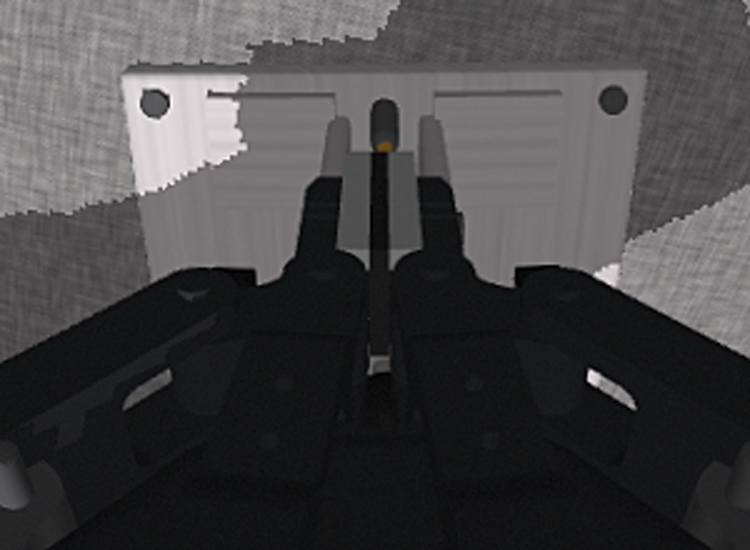

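The image isn't clear, but the ball seems to be back down: it slipped between 0.6 and 0.9 rad. I'll retry with the grip centred in y and a bit deeper, using smaller steps with checks in between.

>>> play_rows:
  deltas: [0,0,-45,0,0,0,0.2,-62.4,2,-45,0,0,0,1,-62.4,2,-45,0,0,0,1,-62.4,2,-45,0,0,0,1,-62.4,2,-5,0,0,0,1,-62.4,2,15,0,0,0,1,-62.4,2,21,0,0,0,1,-62.4,2,21,0,0,0,0.2,-62.4,2,21,0,0,0,0,-62.4,2,21,0,0,0,0]

```text
clock: 11.2
eef_pos: [571.5, -334.5, 45.2]
tool_rot: [3.14, -0.001, 0.217]
force: [0.7, 0.6, 0.5]
width: 32.7
gripper_force: 0.0
```

>>> play_rows:
  deltas: [0,0,0,0,0,0,0,0,0,0,0,0,0,0]

```text
clock: 11.45
eef_pos: [571.2, -333.7, 45.2]
tool_rot: [-3.141, -0.001, 0.217]
force: [-1.8, 2.1, 5.8]
width: 16.6
gripper_force: 58.3
```

>>> play_rows:
  deltas: [1.3,0,-2.4,0,0,0,0,2.7,0,-4.6,0,0,0,0,4.2,0,-6.8,0,0,0,0,5.9,0,-8.9,0,0,0,0,7.7,0,-10.9,0,0,0,0,7.7,0,-10.9,0,0,0,0,7.7,0,-10.9,0,0,0,0]

```text
clock: 12.32
eef_pos: [577.4, -332.3, 54.9]
tool_rot: [-3.14, 0.002, 0.217]
force: [-4.1, -0.9, -9.7]
width: 16.9
gripper_force: 58.6
```

>>> play_rows:
  deltas: [1.9,0,-1.9,0,0,0,0,3.9,0,-3.7,0,0,0,0,6.1,0,-5.3,0,0,0,0,8.3,0,-6.8,0,0,0,0,10.6,0,-8.2,0,0,0,0,10.6,0,-8.2,0,0,0,0]

```text
clock: 13.08
eef_pos: [590.1, -329.4, 63.4]
tool_rot: [-3.141, -0.002, 0.218]
force: [-0.6, 0.9, -11.4]
width: 16.4
gripper_force: 58.7
```

>>> play_rows:
  deltas: [1.6,0,-0.8,0,0,0,0,3.2,0,-1.6,0,0,0,0,4.9,0,-2.3,0,0,0,0]

```text
clock: 13.45
eef_pos: [594.2, -328.5, 65.5]
tool_rot: [-3.141, -0.001, 0.217]
force: [-0.4, 0.5, -12.8]
width: 16.8
gripper_force: 58.9
```

>>> play_rows:
  deltas: [1.3,0,0,0,0,0,0,2.6,0,-0.2,0,0,0,0,4,0,-0.5,0,0,0,0]

```text
clock: 13.82
eef_pos: [596.5, -328.0, 66.2]
tool_rot: [-3.14, 0.001, 0.216]
force: [-1.8, 3.8, -12.4]
width: 16.2
gripper_force: 58.7
```

>>> play_rows:
  deltas: [1.5,0,-0.3,0,0,0,0,3,0,-0.6,0,0,0,0,4.5,0,-0.8,0,0,0,0]

```text
clock: 14.2
eef_pos: [601.0, -326.9, 67.3]
tool_rot: [-3.14, 0.001, 0.216]
force: [3.5, 8.2, -18.8]
width: 14.6
gripper_force: 58.5
```

The forces show that I'm pulling radially by almost 20 N, which is where the low-friction ball starts to slip. I'll lower it back, re-grip slightly inboard, and follow a slightly smaller arc.

>>> play_rows:
  deltas: [-7,0,2,0,0,0,0,-13.7,0,5.7,0,0,0,0,-19,0,9,0,0,0,0,-23.7,0,13,0,0,0,0,-28,0,18,0,0,0,0,-31.7,0,22.7,0,0,0,0,-31.7,0,22.7,0,0,0,1,-34.7,0,22.7,0,0,0,1,-34.7,0,22.7,0,0,0,1,-34.7,0,22.7,0,0,0,0]

```text
clock: 15.45
eef_pos: [567.4, -336.5, 45.4]
tool_rot: [3.139, -0.0, 0.215]
force: [-0.2, -0.5, -0.2]
width: 39.4
gripper_force: 0.0
```

>>> play_rows:
  deltas: [0,0,0,0,0,0,0,0,0,0,0,0,0,0,0,0,0,0,0,0,0,0,0,0,0,0,0,0]

```text
clock: 15.95
eef_pos: [566.6, -334.7, 44.6]
tool_rot: [-3.14, 0.001, 0.216]
force: [-2.5, 2.0, 5.9]
width: 17.0
gripper_force: 58.3
```

>>> play_rows:
  deltas: [1.3,0,-2.4,0,0,0,0,2.7,0,-4.6,0,0,0,0,4.2,0,-6.8,0,0,0,0,5.9,0,-8.9,0,0,0,0,7.7,0,-10.9,0,0,0,0,9.9,0,-12.3,0,0,0,0,12.1,0,-13.8,0,0,0,0,14.4,0,-15.2,0,0,0,0,16.7,0,-16.5,0,0,0,0,19,0,-17.7,0,0,0,0]

```text
clock: 17.2
eef_pos: [588.3, -329.9, 61.2]
tool_rot: [-3.142, -0.002, 0.216]
force: [1.9, -1.5, -13.2]
width: 16.7
gripper_force: 59.1
```

>>> play_rows:
  deltas: [2,0,0.7,0,0,0,0,4,0,1,0,0,0,0,6,0,1,0,0,0,0]

```text
clock: 17.58
eef_pos: [592.3, -329.3, 61.2]
tool_rot: [-3.141, 0.0, 0.217]
force: [-0.5, 1.9, -9.9]
width: 15.4
gripper_force: 58.3
```

```bash
python3 - <<'E'
from h import *
a,i=snap('wrist','w6.png')
b,j=snap('top','t6.png')
c,k=snap('scene','s6.png')
s=read_state();print(s['eef_pos'],s['width'],s['force'])
# black ball expected px for theta values
def pr(P,i):
    T=np.array(i['T']);q=(np.array(P)-T[:3,3])@T[:3,:3]
    return [round(i['cx']+i['fx']*q[0]/q[2],1),round(i['cy']+i['fy']*q[1]/q[2],1)]
h=np.array([532.6,-340.9])+80*np.array([np.cos(.22),np.sin(.22)])
for th in(0,.4,.6,.8):
    f=np.radians(153.43)-th
    P=[*(h+44.7*np.cos(f)*np.array([np.cos(.22),np.sin(.22)])),46+44.7*np.sin(f)]
    print(th,pr(P,j),pr(P,k))
o=np.zeros((500,800,3),np.uint8)
o[:500,:500]=cv2.resize(a[250:420,170:400],(500,370)) if 0 else cv2.copyMakeBorder(cv2.resize(a[250:420,170:400],(500,370)),0,130,0,0,cv2.BORDER_CONSTANT)
o[:300,500:]=cv2.resize(c[275:365,120:210],(300,300),interpolation=cv2.INTER_CUBIC)
o[300:,500:700]=cv2.resize(b[180:240,355:415],(200,200),interpolation=cv2.INTER_CUBIC)
cv2.imwrite('pics/c6.png',o[:,:,::-1])
E
```

```text
[ 596.09562608 -328.47393306   61.89838728] -0.4087432599415565 [ 0.41392445  0.1088164  -0.35134882]
0 [np.float64(388.7), np.float64(203.2)] [np.float64(174.1), np.float64(311.9)]
0.4 [np.float64(389.2), np.float64(198.6)] [np.float64(177.9), np.float64(310.5)]
0.6 [np.float64(389.1), np.float64(195.7)] [np.float64(181.0), np.float64(310.7)]
0.8 [np.float64(388.8), np.float64(192.5)] [np.float64(184.8), np.float64(311.6)]
```

View pics/c6.png

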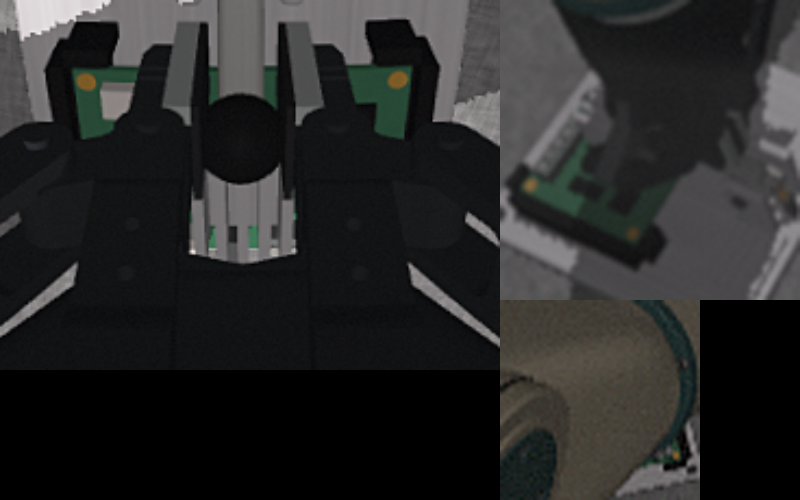

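In the first frame the ball (crop (240,140)) had slid to the rear edge of the pads, and it has since escaped. Pinching is too slippery. I'll push the ball in +x with the closed fingers from above the heat sink, since a horizontal push gives the hinge a solid lever arm.

>>> play_rows:
  deltas: [0,0,-32,0,0,0,0,-54.7,-1.7,-32,0,0,0,0,-54.7,-1.7,-32,0,0,0,0,-54.7,-1.7,-10,0,0,0,0,-54.7,-1.7,2,0,0,0,0,-54.7,-1.7,3.5,0,0,0,0,-54.7,-1.7,3.5,0,0,0,0]

```text
clock: 18.6
eef_pos: [539.2, -340.0, 57.9]
tool_rot: [3.141, -0.0, 0.217]
force: [0.9, 0.5, -0.4]
width: -0.1
gripper_force: 0.0
```

>>> play_rows:
  deltas: [3,0,0,0,0,0,0,6,0,0,0,0,0,0,9,0,0,0,0,0,0,12,0,-1,0,0,0,0]

```text
clock: 19.1
eef_pos: [550.6, -336.8, 58.5]
tool_rot: [-3.141, 0.0, 0.217]
force: [-0.1, 0.0, -0.8]
width: -0.2
gripper_force: 0.0
```

>>> play_rows:
  deltas: [3,0,-0.5,0,0,0,0,6,0,-1,0,0,0,0,9,0,-2,0,0,0,0,12,0,-3,0,0,0,0]

```text
clock: 19.6
eef_pos: [553.3, -336.3, 60.2]
tool_rot: [-3.138, 0.014, 0.213]
force: [-18.4, -2.3, 4.6]
width: -0.0
gripper_force: 9.2
```

```bash
python3 - <<'E'
from h import *
go(571.5,-332.3,46,0.22)
E
```

```text
clock 19.6 now [ 553.3 -336.3   60.2] [-3.138  0.014  0.213] | delta [18.8  0.  13.9] [-0.004  0.014 -0.007] F [-18.4  -2.3   4.6]
```

>>> play_rows:
  deltas: [1.5,0,-2,0,0,0,0,3,0,-4,0,0,0,0,4,0,-6,0,0,0,0,5,0,-8,0,0,0,0]

```text
clock: 20.1
eef_pos: [557.4, -335.4, 68.4]
tool_rot: [-3.137, 0.014, 0.212]
force: [-16.6, -0.6, 5.3]
width: -0.0
gripper_force: 8.4
```

>>> play_rows:
  deltas: [2,0,-1,0,0,0,0,4,0,-2,0,0,0,0,6,0,-3,0,0,0,0]

```text
clock: 20.48
eef_pos: [560.0, -334.9, 71.9]
tool_rot: [-3.136, 0.019, 0.211]
force: [-24.9, -0.6, 12.9]
width: -0.0
gripper_force: 12.7
```

>>> play_rows:
  deltas: [2,0,1,0,0,0,0,4,0,2,0,0,0,0,6,0,3,0,0,0,0,8,0,3,0,0,0,0]

```text
clock: 20.98
eef_pos: [558.3, -335.3, 68.8]
tool_rot: [-3.132, 0.033, 0.207]
force: [-42.2, -0.8, 23.1]
width: 0.1
gripper_force: 21.9
```

```bash
python3 - <<'E'
from h import *
go(571.5,-332.3,46,0.22)
b,j=snap('scene','s7.png');a,i=snap('wrist','w7.png')
E
```

```text
clock 20.98 now [ 558.3 -335.3   68.8] [-3.132  0.033  0.207] | delta [14.3 -0.  22.3] [-0.01   0.033 -0.013] F [-42.2  -0.8  23.1]
```

```bash
python3 - <<'E'
from h import *
s=read_state();i=camera_info('wrist');T=np.array(i['T'])
X=np.eye(4);X[:3,:3]=Ro.from_euler('xyz',s['tool_rot']).as_matrix();X[:3,3]=s['eef_pos']
C=np.linalg.inv(X)@T
Y=np.eye(4);Y[:3,:3]=Ro.from_euler('xyz',[-3.141,0,.217]).as_matrix();Y[:3,3]=[592.3,-329.3,61.2]
T6=Y@C
def pw(P,T):
    q=(np.array(P)-T[:3,3])@T[:3,:3];r=np.hypot(q[0],q[1]);a=np.arctan2(r,q[2])
    return np.round([i['cx']+i['fx']*a*q[0]/r,i['cy']+i['fy']*a*q[1]/r],1)
u=np.array([np.cos(.22),np.sin(.22)]);h=np.array([532.6,-340.9])+80*u
for th in np.arange(0,1,.1):
    f=np.radians(153.43)-th
    P=[*(h+44.7*np.cos(f)*u),46+44.7*np.sin(f)]
    print(round(th,1),np.round(P,1),'w6',pw(P,T6),'w7',pw(P,T))
print('w6 pads centre',pw((Y@[0,0,-19,1])[:3],T6),'tip',pw((Y@[0,0,0,1])[:3],T6))
E
```

```text
0.0 [ 571.7 -332.2   66. ] w6 [280.9 313.7] w7 [283.7 247.9]
0.1 [ 573.8 -331.7   69.9] w6 [280.9 314.7] w7 [283.6 247.4]
0.2 [ 576.3 -331.1   73.5] w6 [280.8 314.9] w7 [283.5 246. ]
0.3 [ 579.2 -330.5   76.9] w6 [280.8 314.2] w7 [283.4 243.4]
0.4 [ 582.3 -329.8   80. ] w6 [280.7 312.5] w7 [283.2 239.8]
0.5 [ 585.8 -329.    82.7] w6 [280.7 309.7] w7 [283.1 235. ]
0.6 [ 589.5 -328.2   85.1] w6 [280.6 305.9] w7 [283. 229.]
0.7 [ 593.4 -327.3   87. ] w6 [280.6 300.9] w7 [282.8 221.8]
0.8 [ 597.5 -326.4   88.6] w6 [280.5 294.7] w7 [282.7 213.4]
0.9 [ 601.7 -325.4   89.7] w6 [280.5 287.4] w7 [282.5 204. ]
w6 pads centre [284.5 295.2] tip [284.2 274.7]
```

Kinematics check: the arm is much softer in x (about 2 N/mm) than in z, so my pinch force was mostly vertical and the ball crept off the pads. I'll back off and re-grip with a larger x lead and less z lead, so the force lies along the tangent.

>>> play_rows:
  deltas: [-35,0,-2,0,0,0,0,-42,1.3,-27,0,0,0,0,-12.5,1.3,-27,0,0,0,1,-12.5,1.3,-27,0,0,0,1,-12.5,1.3,-27,0,0,0,1,-12.5,1.3,8,0,0,0,1,-12.5,1.3,20,0,0,0,1,-12.5,1.3,25,0,0,0,1,-12.5,1.3,25,0,0,0,1,-12.5,1.3,25,0,0,0,0]

```text
clock: 22.32
eef_pos: [569.1, -334.7, 45.4]
tool_rot: [3.14, -0.001, 0.217]
force: [0.2, 0.1, 0.0]
width: 70.0
gripper_force: 0.0
```

```bash
python3 - <<'E'
from h import *
go(568.6,-334,45,0.22)
E
```

```text
clock 22.32 now [ 569.1 -334.7   45.4] [ 3.14e+00 -1.00e-03  2.17e-01] | delta [-0.4 -0.8  0.4] [ 0.001 -0.001 -0.003] F [0.2 0.1 0. ]
```

>>> play_rows:
  deltas: [0,0,0,0,0,0,0,0,0,0,0,0,0,0,0,0,0,0,0,0,0,0,0,0,0,0,0,0]

```text
clock: 22.82
eef_pos: [568.8, -334.2, 44.9]
tool_rot: [3.142, -0.0, 0.217]
force: [-0.1, 0.3, 3.9]
width: 16.7
gripper_force: 58.3
```

>>> play_rows:
  deltas: [2.2,0,-2.2,0,0,0,0,4.5,0,-4,0,0,0,0,6,0,-6,0,0,0,0,7.5,0,-7.8,0,0,0,0]

```text
clock: 23.32
eef_pos: [571.9, -333.4, 50.4]
tool_rot: [-3.14, 0.007, 0.215]
force: [-6.6, -3.4, -7.9]
width: 16.8
gripper_force: 58.6
```

>>> play_rows:
  deltas: [1.6,0,-1.7,0,0,0,0,3.2,0,-3.3,0,0,0,0,5,0,-4.6,0,0,0,0,6.9,0,-5.9,0,0,0,0]

```text
clock: 23.82
eef_pos: [579.0, -331.8, 56.3]
tool_rot: [-3.14, 0.007, 0.217]
force: [-5.7, -3.3, -6.1]
width: 16.8
gripper_force: 58.6
```

>>> play_rows:
  deltas: [1.9,0,-1.2,0,0,0,0,3.8,0,-2.3,0,0,0,0]

```text
clock: 24.08
eef_pos: [587.7, -330.0, 59.2]
tool_rot: [3.141, -0.001, 0.216]
force: [3.7, -3.7, -11.7]
width: 16.3
gripper_force: 58.8
```

```bash
python3 - <<'E'
from h import *
s=read_state();a,i=snap('wrist','w8.png');c,k=snap('scene','s8.png')
T=np.array(i['T'])
def pw(P):
    q=(np.array(P)-T[:3,3])@T[:3,:3];r=np.hypot(q[0],q[1]);t=np.arctan2(r,q[2])
    return np.round([i['cx']+i['fx']*t*q[0]/r,i['cy']+i['fy']*t*q[1]/r],1)
print(s['eef_pos'],s['width'],s['force'])
X=np.eye(4);X[:3,:3]=Ro.from_euler('xyz',s['tool_rot']).as_matrix();X[:3,3]=s['eef_pos']
for y in(-8,8):
  print('pad corners',[pw((X@[x,y,z,1])[:3]) for x in(-11,11) for z in(0,-38)])
u=np.array([np.cos(.22),np.sin(.22)]);h=np.array([532.6,-340.9])+80*u
for th in(0,.2,.4,.6):
    f=np.radians(153.43)-th
    P=np.array([*(h+44.7*np.cos(f)*u),46+44.7*np.sin(f)])
    print(th,pw(P),'diam',325*20/np.linalg.norm(P-T[:3,3]))
g=a[230:420,170:400].astype(float);g=np.clip(255*(g/255)**.45,0,255).astype(np.uint8)
cc=np.clip(255*(c[280:350,140:220]/255.)**.6,0,255).astype(np.uint8)
o=np.zeros((500,800,3),np.uint8);o[:413,:500]=cv2.resize(g,(500,413),interpolation=cv2.INTER_CUBIC)
o[:262,500:]=cv2.resize(cc,(300,262),interpolation=cv2.INTER_CUBIC)
cv2.imwrite('pics/c8.png',o[:,:,::-1])
E
```

```text
[ 587.72967087 -330.00907204   59.22978463] 16.297155977393214 [  3.67459234  -3.65763667 -11.70050043]
pad corners [array([268.6, 293.1]), array([265.5, 341. ]), array([267.8, 255.1]), array([264.1, 298. ])]
pad corners [array([299.6, 293.1]), array([303.8, 340.9]), array([300.6, 255.1]), array([305.8, 297.9])]
0 [281.5 308.7] diam 38.912374263478256
0.2 [281.5 309.7] diam 41.105633327760586
0.4 [281.4 306.8] diam 43.53510724294411
0.6 [281.3 299.7] diam 46.10923268477431
```

View pics/c8.png

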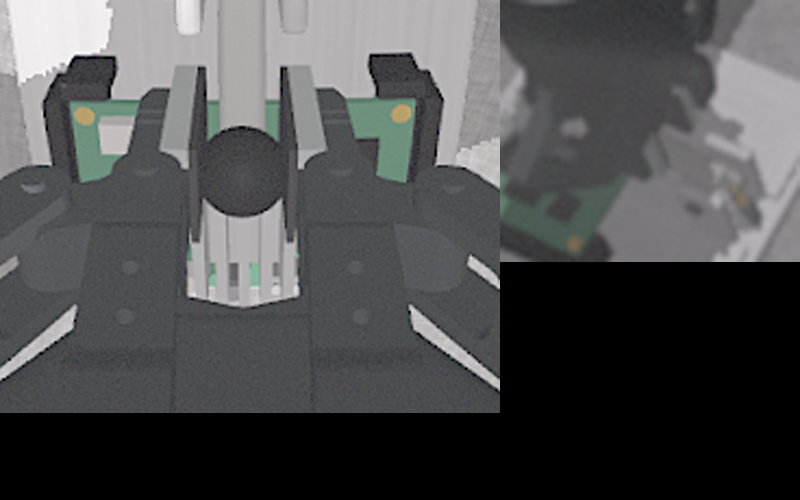

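The ball is still low at about 0.2 rad (crop (242,171)) and has slid to the rear pad edge again. I'll turn the gripper 90° so the pads capture the ball along x, with the tips kept above the heat sink at z≈58.

>>> play_rows:
  deltas: [-8,0,6,0,0,0,0,-14,0,10,0,0,0,0,-16,-1,10,0,0,0,1,-16,-1,10,0,0,0,1,-16,-1,-45,0,0,-0.18,1,-16,-1,-50,0,0,-1.57,1,-16,-1,-50,0,0,-1.57,1,-16,-1,-50,0,0,-1.57,1,-16,-1,-50,0,0,-1.57,1,-16,-1,-50,0,0,-1.57,1]

```text
clock: 25.42
eef_pos: [571.1, -332.8, 111.3]
tool_rot: [3.141, 0.0, 1.34]
force: [-0.2, -0.6, 0.1]
width: 85.2
gripper_force: 0.0
```

```bash
python3 - <<'E'
from h import *
go(571.7,-332.6,58.5,1.79)
E
```

```text
clock 25.43 now [ 571.1 -332.8  111.3] [3.141 0.    1.34 ] | delta [ 0.4  0.5 52.8] [ 0.001  0.    -0.45 ] F [-0.2 -0.6  0.1]
```

>>> play_rows:
  deltas: [0.4,0.5,20,0,0,-0.45,0.45,0.4,0.5,30,0,0,-0.45,0.45,0.4,0.5,40,0,0,-0.45,0.45,0.4,0.5,50,0,0,-0.45,0.45,0.4,0.5,53,0,0,-0.45,0.45,0.4,0.5,53,0,0,-0.45,0.45,0.4,0.5,53,0,0,-0.45,0,0.4,0.5,53,0,0,-0.45,0,0.4,0.5,53,0,0,-0.45,0]

```text
clock: 26.55
eef_pos: [572.5, -332.4, 58.2]
tool_rot: [3.139, 0.001, 1.785]
force: [1.8, 1.2, 2.6]
width: 16.1
gripper_force: 58.6
```

```bash
python3 - <<'E'
from h import *
go(571.7,-332.6,58.5,1.79);s=read_state();print(s['width'],s['gripper_force'])
E
```

```text
clock 26.55 now [ 572.5 -332.4   58.2] [3.139e+00 1.000e-03 1.785e+00] | delta [ 0.  -0.8 -0.3] [ 0.002  0.001 -0.005] F [1.8 1.2 2.6]
16.127361750318837 58.59884440898895
```

>>> play_rows:
  deltas: [0,2,-2.4,0,0,0,0,0,4,-4.6,0,0,0,0,0,5.6,-6.6,0,0,0,0,0,7.2,-8.4,0,0,0,0,0,9,-10,0,0,0,0,0,10.7,-11.6,0,0,0,0]

```text
clock: 27.3
eef_pos: [576.6, -331.2, 66.7]
tool_rot: [-3.133, -0.003, 1.783]
force: [-4.3, -5.7, -21.0]
width: 15.7
gripper_force: 58.8
```

```bash
python3 - <<'E'
from h import *
go(571.7,-332.6,58.5,1.79);s=read_state();print(s['width'],s['gripper_force'])
E
```

```text
clock 27.3 now [ 576.6 -331.2   66.7] [-3.133e+00 -3.000e-03  1.783e+00] | delta [-0.4 -5.1  8.2] [-0.009 -0.003 -0.007] F [ -4.3  -5.7 -21. ]
15.708281178930275 58.782838582992554
```

>>> play_rows:
  deltas: [0,2,-0.3,0,0,0,0,0,4,-0.6,0,0,0,0,0,6,-1,0,0,0,0,0,8,-1.5,0,0,0,0,0,10,-2,0,0,0,0]

```text
clock: 27.92
eef_pos: [578.4, -331.3, 68.8]
tool_rot: [-3.12, -0.006, 1.779]
force: [-21.0, -2.9, 4.3]
width: 16.3
gripper_force: 60.2
```

>>> play_rows:
  deltas: [0,2,-0.5,0,0,0,0,0,4,-1,0,0,0,0,0,6,-1.5,0,0,0,0]

```text
clock: 28.3
eef_pos: [579.9, -331.0, 70.7]
tool_rot: [-3.113, -0.008, 1.777]
force: [-29.3, -5.0, 3.3]
width: 15.8
gripper_force: 60.3
```

>>> play_rows:
  deltas: [0,1,-1.2,0,0,0,0,0,2,-2.4,0,0,0,0,0,3,-3.6,0,0,0,0,0,4,-4.6,0,0,0,0]

```text
clock: 28.8
eef_pos: [585.4, -329.6, 77.5]
tool_rot: [-3.116, -0.008, 1.777]
force: [-30.2, 7.6, 22.5]
width: 15.9
gripper_force: 59.3
```

```bash
python3 - <<'E'
from h import *
s=read_state();a,i=snap('wrist','w9.png');c,k=snap('scene','s9.png')
T=np.array(i['T'])
def pw(P):
    q=(np.array(P)-T[:3,3])@T[:3,:3];r=np.hypot(q[0],q[1]);t=np.arctan2(r,q[2])
    return np.round([i['cx']+i['fx']*t*q[0]/r,i['cy']+i['fy']*t*q[1]/r],1)
print(s['eef_pos'],s['width'],s['force'])
u=np.array([np.cos(.22),np.sin(.22)]);h=np.array([532.6,-340.9])+80*u
for th in(0,.2,.4,.6):
    f=np.radians(153.43)-th
    P=np.array([*(h+44.7*np.cos(f)*u),46+44.7*np.sin(f)])
    print(th,pw(P),'diam',325*20/np.linalg.norm(P-T[:3,3]))
g=a[190:420,140:420].astype(float);g=np.clip(255*(g/255)**.45,0,255).astype(np.uint8)
cv2.imwrite('pics/c9.png',cv2.resize(g,None,fx=2.5,fy=2.5,interpolation=cv2.INTER_CUBIC)[:,:,::-1])
E
```

```text
[ 585.44990791 -329.62626783   77.48116221] 15.8820823285903 [-30.19901062   7.64885231  22.47089863]
0 [256.8 266.9] diam 36.996163441366605
0.2 [264.6 273.6] diam 38.54889747120803
0.4 [276.1 279.8] diam 39.974107177984536
0.6 [290.9 285. ] diam 41.13096615680182
```

View pics/c9.png

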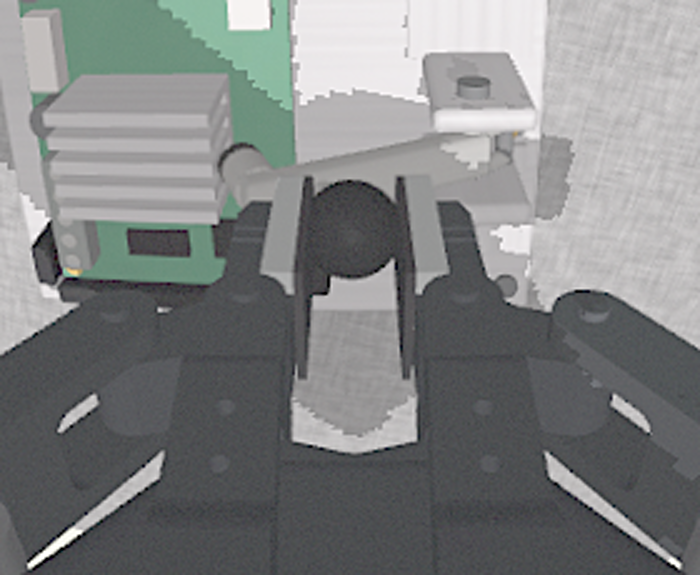

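A great view: the ball is lifted to about 0.46 rad (crop (352,229)) and held, and the bar end now comes up under the left fingertip. From here I'll tilt the tool along with the finger so the grip stays rigid relative to the bar.

>>> play_rows:
  deltas: [0,1.7,-2,0.05,0,0,0,0,3.4,-3.9,0.1,0,0,0,0,5.4,-5.2,0.15,0,0,0,0,7.3,-6.3,0.2,0,0,0]

```text
clock: 29.4
eef_pos: [607.1, -324.6, 90.1]
tool_rot: [-2.939, -0.001, 1.782]
force: [-7.0, 12.4, 24.2]
width: 15.3
gripper_force: 59.1
```

```bash
python3 - <<'E'
from h import *
s=read_state();print(s['eef_pos'],s['tool_rot'],s['width'],s['force'],np.round(s['qpos'],2))
u=np.array([np.cos(.22),np.sin(.22)]);h=np.array([532.6,-340.9])+80*u
print('board x,y rel hinge',(s['eef_pos'][:2]-h)@u, s['eef_pos'][2]-46)
E
```

```text
[ 607.13806462 -324.64104388   90.11220492] [-2.93882457e+00 -7.72187176e-04  1.78177027e+00] 15.289508612844804 [-6.96880821 12.35392556 24.15926263] [ 0.24  0.95  0.31  1.33 -0.15  1.05  0.74]
board x,y rel hinge -3.7103069984282007 44.112204918275495
```

The tool is now near the top of the arc (about 1.0 rad), past over-centre. I'll push on a little further, then release upward.

>>> play_rows:
  deltas: [0,4,-0.5,0.05,0,0,0,0,9,0,0.1,0,0,0,0,14,1,0.15,0,0,0,0,19,2,0.2,0,0,0]

```text
clock: 29.9
eef_pos: [638.7, -319.4, 92.0]
tool_rot: [-2.764, 0.011, 1.791]
force: [8.5, 7.8, 47.0]
width: -0.1
gripper_force: 23.5
```

```bash
python3 - <<'E'
from h import *
s=read_state();print(s['eef_pos'],s['tool_rot'],s['width'],s['force'])
u=np.array([np.cos(.22),np.sin(.22)]);h=np.array([532.6,-340.9])+80*u
print('rel hinge',(s['eef_pos'][:2]-h)@u, s['eef_pos'][2]-46)
E
```

```text
[ 638.68364063 -319.42175632   92.00488851] [-2.76387252  0.01057083  1.79090992] -0.11832338648210361 [ 8.54535773  7.79023691 47.02162565]
rel hinge 28.213943325137677 46.004888510537754
```

The fingers are closed and pressing on top of the ball where it sits when fully up. I'll rise away at once.

```bash
python3 - <<'E'
from h import *
go(635,-320,150,1.79)
go(635,-320,150,0.22)
E
```

```text
clock 29.9 now [ 638.7 -319.4   92. ] [-2.764  0.011  1.791] | delta [ -0.4 -24.8 -52.5] [-0.378  0.011 -0.001] F [ 8.5  7.8 47. ]
clock 29.9 now [ 638.7 -319.4   92. ] [-2.764  0.011  1.791] | delta [ -0.4 -24.8 -52.5] [-0.288  0.304  1.549] F [ 8.5  7.8 47. ]
```

>>> play_rows:
  deltas: [0,-12,-27,0,0,0,0,0,-25,-52,0,0,0,0.3,0,-25,-62,-0.19,0,0,1,0,-25,-62,-0.378,0.01,0,1,0,-25,-62,-0.378,0.01,0,1]

```text
clock: 30.52
eef_pos: [623.0, -322.6, 147.7]
tool_rot: [-3.119, -0.01, 1.776]
force: [-0.1, -0.6, 0.4]
width: 72.1
gripper_force: 0.0
```

```bash
python3 - <<'E'
from h import *
go(545,-339,160,0.22)
E
```

```text
clock 30.52 now [ 623.  -322.6  147.7] [-3.119 -0.01   1.776] | delta [ -0.1 -80.  -10.5] [-0.025  0.01   1.556] F [-0.1 -0.6  0.4]
```

>>> play_rows:
  deltas: [0,-80,-12,-0.025,0.01,1.556,1,0,-80,-12,-0.025,0.01,1.556,1,0,-80,-12,-0.025,0.01,1.556,1,0,-80,-12,-0.025,0.01,1.556,1,0,-80,-12,-0.025,0.01,1.556,1,0,-80,-12,-0.025,0.01,1.556,1,0,-80,-12,-0.025,0.01,1.556,1,0,-80,-12,-0.025,0.01,1.556,1,0,-80,-12,-0.025,0.01,1.556,1,0,-80,-12,-0.025,0.01,1.556,1]

```text
clock: 31.78
eef_pos: [551.6, -336.0, 158.9]
tool_rot: [-3.141, -0.001, 0.23]
force: [0.1, 0.1, -0.3]
width: 85.3
gripper_force: 0.0
```

```bash
python3 - <<'E'
from h import *
s=read_state();print(s['eef_pos'],s['tool_rot'])
im,i=snap('wrist','w10.png')
m=mask(im,'green');n,l,st,c=cv2.connectedComponentsWithStats(m)
keep=[k for k in range(1,n) if st[k,4]>300];print(st[keep])
m=np.isin(l,keep)
w=p2w('wrist',np.argwhere(m)[:,::-1],27,i)[:,:2].astype(np.float32)
print('board',cv2.minAreaRect(w));go(532.6,-340.9,36,.22)
cv2.imwrite('pics/c10.png',im[60:340,130:430,::-1])
E
```

```text
[ 551.57470976 -335.96168561  158.89203321] [-3.14087153e+00 -1.41791488e-03  2.30036248e-01]
[[ 227  182  114   77 5003]]
board ((532.81689453125, -340.5391845703125), (72.69976806640625, 100.7513198852539), 12.686320304870605)
clock 31.82 now [ 551.2 -336.2  158.8] [-3.141e+00 -1.000e-03  2.300e-01] | delta [-19.3   0.4 122.8] [-0.001 -0.001  0.01 ] F [-0.1 -0.3  0.4]
```

View pics/c10.png

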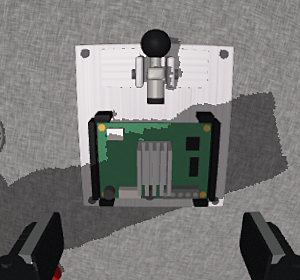

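The finger stays fully up (ball at (155,43), beyond the hinge), and the board has not moved: (532.8,-340.5), yaw 0.221. Now I'll grip the heat sink.

>>> play_rows:
  deltas: [-19,0,50,0,0,0.01,0.6,-19,0,90,0,0,0.01,0.6,-19,0,112,0,0,0.01,0.6,-19,0,121,0,0,0.01,0.6,-19,0,123,0,0,0.01,0.6,-19,0,123,0,0,0.01,0,-19,0,123,0,0,0.01,0,-19,0,123,0,0,0.01,0,-19,0,123,0,0,0.01,0]

```text
clock: 32.95
eef_pos: [531.7, -342.1, 36.8]
tool_rot: [3.14, -0.002, 0.216]
force: [-0.6, 0.8, 6.5]
width: 26.8
gripper_force: 60.5
```

>>> play_rows:
  deltas: [0,0,-5,0,0,0,0,0,0,-12,0,0,0,0,0,0,-22,0,0,0,0,0,0,-40,0,0,0,0,0,0,-70,0,0,0,0,0,0,-100,0,0,0,0,0,0,-100,0,0,0,0]

```text
clock: 33.83
eef_pos: [532.2, -342.9, 138.6]
tool_rot: [3.138, -0.004, 0.216]
force: [0.1, 0.7, -2.4]
width: 26.7
gripper_force: 59.6
```

```bash
python3 - <<'E'
from h import *
s=read_state();print(s['width'],s['gripper_force'],s['force'])
go(468.4,229.1,130,-.143)
E
```

```text
26.693930621039957 59.59706962108612 [ 0.07465945  0.70424867 -2.40621834]
clock 33.83 now [ 532.2 -342.9  138.6] [ 3.138 -0.004  0.216] | delta [  60.3 -572.5    6.6] [ 0.003 -0.005  0.359] F [ 0.1  0.7 -2.4]
```

>>> play_rows:
  deltas: [60,-572,6,0,0,0.36,0,60,-572,6,0,0,0.36,0,60,-572,6,0,0,0.36,0,60,-572,6,0,0,0.36,0,60,-572,6,0,0,0.36,0,60,-572,6,0,0,0.36,0,60,-572,6,0,0,0.36,0,60,-572,6,0,0,0.36,0,60,-572,6,0,0,0.36,0,60,-572,6,0,0,0.36,0]

```text
clock: 35.08
eef_pos: [464.5, 235.7, 128.2]
tool_rot: [-3.14, 0.003, -0.135]
force: [0.3, -0.8, -1.7]
width: 26.8
gripper_force: 59.8
```

>>> play_rows:
  deltas: [0,0,0,0,0,0,0,0,0,0,0,0,0,0]

```text
clock: 35.33
eef_pos: [467.1, 227.9, 129.6]
tool_rot: [3.141, -0.001, -0.147]
force: [-0.7, 0.2, -1.2]
width: 26.8
gripper_force: 59.8
```

```bash
python3 - <<'E'
from h import *
s=read_state();print(s['width'],s['gripper_force'],s['force'])
go(468.4,229.1,130,-.142)
im,i=snap('wrist','w11.png')
for c in('green','blue'):
    m=mask(im,c);n,l,st,_=cv2.connectedComponentsWithStats(m)
    for k in range(1,n):
        if st[k,4]<300: continue
        z=24 if c=='blue' else 130-36+27
        w=p2w('wrist',np.argwhere(l==k)[:,::-1],z,i)[:,:2].astype(np.float32)
        print(c,st[k],w.mean(0),cv2.minAreaRect(w))
E
```

```text
26.774841037416728 59.82332110404968 [-0.71385172  0.2142076  -1.207037  ]
clock 35.33 now [467.1 227.9 129.6] [ 3.141e+00 -1.000e-03 -1.470e-01] | delta [ 1.1 -1.4 -0.4] [ 0.001 -0.001 -0.005] F [-0.7  0.2 -1.2]
green [  182   196   199   118 11214] [482.78445 227.78125] ((470.2123718261719, 228.71701049804688), (99.94054412841797, 69.81835174560547), 81.90803527832031)
blue [ 224   38  120   87 8861] [567.85913 215.83435] ((567.531982421875, 212.46043395996094), (90.117919921875, 66.51237487792969), 82.10782623291016)
blue [  93   63   49   60 2250] [586.38617 347.11346] ((586.3792114257812, 347.5992126464844), (47.6402587890625, 47.91167449951172), 28.669694900512695)
blue [ 209  160  141   38 4975] [493.219   226.48392] ((493.2017517089844, 226.6446533203125), (110.43956756591797, 29.332271575927734), 82.45928192138672)
blue [  96  173   67   75 3898] [485.8367  360.52374] ((485.4918212890625, 361.9189147949219), (66.60309600830078, 68.22248840332031), 74.24082946777344)
```

>>> play_rows:
  deltas: [-0.7,-1.1,45,0,0,-0.005,0,-0.7,-1.1,72,0,0,-0.005,0,-0.7,-1.1,84,0,0,-0.005,0,-0.7,-1.1,87,0,0,-0.005,0,-0.7,-1.1,89,0,0,-0.005,0,-0.7,-1.1,90,0,0,-0.005,0,-0.7,-1.1,90.5,0,0,-0.005,0]

```text
clock: 36.25
eef_pos: [466.5, 231.6, 39.5]
tool_rot: [-3.141, -0.001, -0.139]
force: [0.2, -0.6, -2.2]
width: 26.7
gripper_force: 59.8
```

```bash
python3 - <<'E'
from h import *
s=read_state();print(s['eef_pos'],s['force'],s['width'])
E
```

```text
[466.49035749 231.5706715   39.49289697] [ 0.20602088 -0.57889021 -2.2157786 ] 26.65460083957207
```

>>> play_rows:
  deltas: [0,2,0,0,0,0,0,0,2,1,0,0,0,0,0,2,1.7,0,0,0,0,0,2,2.3,0,0,0,0,0,2,2.8,0,0,0,0,0,2,2.8,0,0,0,0]

```text
clock: 37.0
eef_pos: [465.9, 229.4, 36.8]
tool_rot: [-3.14, -0.0, -0.139]
force: [-1.1, 0.3, 6.1]
width: 26.2
gripper_force: 60.8
```

The board is down at the expected height with light contact. I'll release it and rise.

>>> play_rows:
  deltas: [0,0,-0.5,0,0,0,0.6,0,0,-0.5,0,0,0,0.6,0,0,-1,0,0,0,0.6,0,0,-30,0,0,0,0.6,0,0,-80,0,0,0,0.8,0,0,-140,0,0,0,1,0,0,-140,0,0,0,1]

```text
clock: 37.88
eef_pos: [468.7, 229.7, 180.1]
tool_rot: [-3.137, -0.007, -0.139]
force: [-0.8, 1.1, -0.5]
width: 85.1
gripper_force: 0.0
```

```bash
python3 - <<'E'
from h import *
im,i=snap('wrist','w12.png')
s=read_state();print(s['eef_pos'],s['tool_rot'])
for c,z in(('green',27),('blue',24)):
    m=mask(im,c);n,l,st,_=cv2.connectedComponentsWithStats(m)
    for k in range(1,n):
        if st[k,4]<150: continue
        w=p2w('wrist',np.argwhere(l==k)[:,::-1],z,i)[:,:2].astype(np.float32)
        print(c,st[k],w.mean(0),cv2.minAreaRect(w))
# motor, from top view: gearbox bright, can dark: threshold vs mat
t,j=snap('top','t12.png')
g=cv2.cvtColor(t,cv2.COLOR_RGB2GRAY)
print(np.array2string(g[230:272:2,240:284:2],max_line_width=200))
E
```

```text
[466.87083635 229.82885647 177.88825348] [-3.13857443e+00 -3.03168641e-03 -1.38352930e-01]
green [ 230  159  107   74 4583] [474.10992 231.40274] ((467.3529968261719, 230.5332794189453), (99.82103729248047, 71.83556365966797), 82.30132293701172)
blue [ 238   52  100   73 6175] [567.919  215.7513] ((567.6705932617188, 212.47991943359375), (90.64562225341797, 66.76124572753906), 82.58143615722656)
blue [ 124   70   44   51 1745] [586.2493  346.91898] ((586.1937255859375, 347.44049072265625), (46.52262496948242, 49.43635940551758), 80.0172348022461)
blue [ 225  154  118   82 1649] [474.53415 229.19046] ((467.3603515625, 230.26661682128906), (110.68690490722656, 81.16956329345703), 82.1270980834961)
blue [ 123  163   61   66 3107] [485.79843 360.41342] ((485.07598876953125, 361.1580810546875), (68.39907836914062, 67.3807144165039), 54.791229248046875)
[[ 68  66  71  65  66  66  70  67  69  65  73  65  71  67  77  73  71  65  71  68  66  72]
 [ 72  67  67  66  70  67  70  64  73  67  73  70  71  68  76  70  76  72  71  69  70  69]
 [ 76  68  64  71  71  69  74  67  78  68  71  73  33  57 
[... 971 characters left out ...]
1 123 121 121 121 117 118 119 124 102  33  75  69  67  73  68]
 [ 67  72  70  78  49 103 127 124 120 124 124 124 120 121 132  31  76  77  72  71  73  71]
 [ 71  71  67  75  70  67  53 106 126 121 123 123 122 120  50  35  67  68  63  74  72  70]
 [ 67  67  70  66  69  73  67  83  93 112 127 122 122 137  36  74  70  73  68  70  64  66]
 [ 69  69  64  69  73  67  70 100  41  62  99 126 121  34  43  68  68  73  66  70  69  69]
 [ 76  68  73  69  68  67  71  82  31  70  71  52 105  55  73  68  72  70  64  69  64  74]
 [ 74  76  70  69  73  70  70  62  70  64  74  70  71  73  71  70  74  75  70  69  75  67]
 [ 70  76  79  70  76  67  71  71  72  72  67  71  71  76  76  70  77  79  68  70  72  80]]
```

The board is seated exactly: the green rectangle centres at (467.35,230.5) in a pocket centred at (467.36,230.3). Next is the motor, found numerically.

```bash
python3 - <<'E'
from h import *
t=cv2.imread('pics/t12.png')[:,:,::-1]
g=cv2.cvtColor(t,cv2.COLOR_RGB2GRAY).astype(np.uint8)
m=np.zeros_like(g);m[228:272,238:286]=(g[228:272,238:286]>98)
n,l,st,c=cv2.connectedComponentsWithStats(m);k=1+np.argmax(st[1:,4])
w=p2w('top',np.argwhere(l==k)[:,::-1],40)[:,:2].astype(np.float32)
print(st[k],w.mean(0),cv2.minAreaRect(w))
d=np.zeros_like(g);d[228:258,255:280]=(g[228:258,255:280]<54)
n,l,st,c=cv2.connectedComponentsWithStats(d);k=1+np.argmax(st[1:,4])
print(st[k],p2w('top',c[k],30))
E
```

```text
[248 246  23  22 254] [421.39285   21.383604] ((414.38433837890625, 25.101390838623047), (54.43108367919922, 50.753013610839844), 62.64977264404297)
[257 234  20  24 241] [[4.56291927e+02 3.80676253e-01 3.00000000e+01]]
```

>>> play_rows:
  deltas: [-12,216,18,0,0,-2.8,1,-12,216,18,0,0,-2.8,1,-12,216,18,0,0,-2.8,1,-12,216,18,0,0,-2.8,1,-12,216,18,0,0,-2.8,1,-12,216,18,0,0,-2.8,1,-12,216,18,0,0,-2.8,1,-12,216,18,0,0,-2.8,1,-12,216,18,0,0,-2.8,1,-12,216,18,0,0,-2.8,1]

```text
clock: 39.22
eef_pos: [422.8, 17.3, 156.9]
tool_rot: [-3.139, -0.001, 1.74]
force: [0.1, -0.8, -0.9]
width: 84.9
gripper_force: 0.0
```

```bash
python3 - <<'E'
from h import *
go(425,18,160,2.66)
E
```

```text
clock 39.23 now [422.8  17.3 156.9] [-3.139e+00 -1.000e-03  1.740e+00] | delta [ 0.4  2.2 -3.1] [-0.002 -0.002 -0.92 ] F [ 0.1 -0.8 -0.9]
```

>>> play_rows:
  deltas: [0,2,-3,0,0,-0.92,1,0,2,-3,0,0,-0.92,1,0,2,-3,0,0,-0.92,1,0,2,-3,0,0,-0.92,1,0,2,-3,0,0,-0.92,1,0,2,-3,0,0,-0.92,1]

```text
clock: 39.98
eef_pos: [425.0, 17.5, 160.1]
tool_rot: [-3.141, -0.003, 2.652]
force: [0.7, 0.0, 0.7]
width: 85.1
gripper_force: 0.0
```

```bash
python3 - <<'E'
from h import *
im,i=snap('wrist','w13.png');s=read_state();print(s['eef_pos'],s['tool_rot'])
g=cv2.cvtColor(im,cv2.COLOR_RGB2GRAY)
for r in range(90,330,8): print(r,' '.join('%3d'%v for v in g[r,180:400:8]))
E
```

```text
[425.26194315  17.36116652 160.2757873 ] [-3.14146389e+00 -2.21167187e-03  2.65062865e+00]
90 237 236 236 237 237 116 130 140 135 135 142 135 134 138 143 142 135 130 128 133 141 153 135 135 139 138 131 136
98 237 237 237 245 132 128 136 146 137 141 132 140 135 143 144 140 146 140 135 142 129 129 130 140 129 142 130 137
106 237 238 137 120 131 137 138 142 132 140 146 134 134 131 134 127 136 134 134 134 147 139 131 142 128 140 131 131
114 169 135 138 142 142 134 136 125 128 123 151 134 134 135 122 134 137 136 137 133 135 140 138 127 137 150 141 125
122 148 136 142 140 142 136 160 158 141 130 141 151 138 140 142 138 142 145 159 131 137 134 139 147 125 140 147 142
130 140 126 130 149 133 130 133 146 130 129 142 133 144 141 145 133 148 135 136 157 134 143 130 147 142 127 142 133
138 159 145 134 132 137 134 137 136 140 145 130 144 144 135 146 147 138 139 133 147 137 140 133 140 129 130 150 139
146 146 137 116 137 130 133 129 128 141 149 137 151 141 127 137 144 131 131 137 124 143 127 142 155 132 138 140 142
154 130 132 124 136 135 145 123 130 135 146 123 136 141 126 138 140 119 133 123 151
[... 1768 characters left out ...]
 134
282  13  10  80  78  80 131 133 135 137 136 141 138 135 135 136 142 138 149 138 135 146 144 143 134  31  13  88  38
290  11  12 141  72 139 133 141 142 130 146 140 134 154 135 141 139 124 133 140 154 137 130 138 119   3  16  11  78
298  13  12 131 147 134 136 130 133 146 132 133 131 145 140 134 142 129 131 151 119 129 134 140 146   9  15  10  85
306  14  12 142 141 125 135 136 130 134 143 137 139 136 143 131 143 142 130 136 141 138 135 150 135  13  13  13  15
314  13  13  71 146 144 126 136 139 133 135 141 142 145 133 137 132 141 136 137 130 142 147 131 130   3  12  13  11
322  16  14 204  65 133 135 142 141 146 145 126 142 149 128 136 135 143 137 136 138 132 131 141 137 143  11  12  13
```

```bash
python3 - <<'E'
from h import *
im=cv2.imread('pics/w13.png')[:,:,::-1];i=camera_info('wrist')
g=cv2.GaussianBlur(cv2.cvtColor(im,cv2.COLOR_RGB2GRAY),(3,3),0).astype(float)
dx=cv2.Sobel(g,cv2.CV_64F,1,0);dy=cv2.Sobel(g,cv2.CV_64F,0,1)
L=[];R=[]
for r in range(186,219):
    L.append((240+np.argmax(dx[r,240:264]),r));R.append((308+np.argmax(-dx[r,308:332]),r))
for nm,P in(('L',L),('R',R)):
    w=p2w('wrist',P,40,i)[:,:2];print(nm,[p[0] for p in P])
    vx,vy,x0,y0=cv2.fitLine(w.astype(np.float32),cv2.DIST_HUBER,0,.01,.01).ravel();print(np.degrees(np.arctan2(vy,vx)),x0,y0)
F=[(c,170+np.argmax(dy[170:192,c])) for c in range(258,314,4)]
B=[(c,212+np.argmax(-dy[212:232,c])) for c in range(258,314,4)]
print([p[1] for p in F],[p[1] for p in B])
print('front',p2w('wrist',F,40,i)[:,:2].mean(0),'back',p2w('wrist',B,40,i)[:,:2].mean(0))
print(p2w('wrist',[[270,222]],40,i))
E
```

```text
L [np.int64(252), np.int64(252), np.int64(252), np.int64(252), np.int64(252), np.int64(252), np.int64(252), np.int64(252), np.int64(252), np.int64(252), np.int64(253), np.int64(252), np.int64(260), np.int64(260), np.int64(260), np.int64(252), np.int64(252), np.int64(252), np.int64(252), np.int64(252), np.int64(252), np.int64(252), np.int64(252), np.int64(252), np.int64(252), np.int64(252), np.int64(252), np.int64(252), np.int64(252), np.int64(252), np.int64(252), np.int64(252), np.int64(252)]
-29.664165 411.53027 -2.5829978
R [np.int64(317), np.int64(317), np.int64(317), np.int64(317), np.int64(317), np.int64(317), np.int64(317), np.int64(317), np.int64(317), np.int64(317), np.int64(316), np.int64(316), np.int64(316), np.int64(316), np.int64(316), np.int64(316), np.int64(316), np.int64(316), np.int64(316), np.int64(316), np.int64(316), np.int64(316), np.int64(316), np.int64(316), np.int64(316), np.int64(316), np.int64(316), np.int64(316), np.int64(316), np.int64(316), np.int64(316), np.int64(316), np.int64(316)]
-28.745884 433.49524 47.615997
[np.int64(180), np.int64(180), np.int64(180), np.int64(180), np.int64(180), np.int64(180), np.int64(180), np.int64(180), np.int64(180), np.int64(180), np.int64(180), np.int64(180), np.int64(180), np.int64(180)] [np.int64(219), np.int64(219), np.int64(220), np.int64(220), np.int64(220), np.int64(220), np.int64(219), np.int64(220), np.int64(220), np.int64(220), np.int64(220), np.int64(212), np.int64(220), np.int64(220)]
front [405.71401358  31.26724142] back [436.10118981  15.09229769]
[[432.64877875   3.26893563  40.        ]]
```

>>> play_rows:
  deltas: [1.6,3,50,0,0,0.019,1,1.6,3,100,0,0,0.019,1,1.6,3,130,0,0,0.019,1,1.6,3,143,0,0,0.019,1,1.6,3,148,0,0,0.019,1,1.6,3,148,0,0,0.019,1,1.6,3,148,0,0,0.019,0,1.6,3,148,0,0,0.019,0,1.6,3,148,0,0,0.019,0]

```text
clock: 41.15
eef_pos: [425.8, 20.6, 13.3]
tool_rot: [-3.141, 0.0, 2.634]
force: [-0.9, 0.2, -1.2]
width: 54.8
gripper_force: 64.0
```

>>> play_rows:
  deltas: [0,0,-8,0,0,0,0,0,0,-25,0,0,0,0,0,0,-60,0,0,0,0,0,0,-100,0,0,0,0,0,0,-100,0,0,0,0]

```text
clock: 41.78
eef_pos: [427.4, 21.0, 115.0]
tool_rot: [3.138, 0.003, 2.634]
force: [0.5, -0.4, -4.4]
width: 54.9
gripper_force: 65.0
```

```bash
python3 - <<'E'
from h import *
s=read_state();print(s['width'],s['gripper_force'],s['force'])
# motor y=13 grasp: target TCP = motor origin + 13*y
print(568.5+13*.1415,215.6+13*.99)
go(570.3,228.5,115,1.429)
E
```

```text
54.94251267177253 64.99831438064575 [ 0.45393628 -0.36854746 -4.40755929]
570.3395 228.47
clock 41.77 now [427.4  21.  115. ] [3.138e+00 3.000e-03 2.634e+00] | delta [-23.9 250.8   0.8] [5.000e-03 1.000e-03 1.205e+00] F [ 0.5 -0.4 -4.4]
```

>>> play_rows:
  deltas: [-24,250.5,0,0,0,1.205,0,-24,250.5,0,0,0,1.205,0,-24,250.5,0,0,0,1.205,0,-24,250.5,0,0,0,1.205,0,-24,250.5,0,0,0,1.205,0,-24,250.5,0,0,0,1.205,0,-24,250.5,0,0,0,1.205,0,-24,250.5,0,0,0,1.205,0,-24,250.5,0,0,0,1.205,0,-24,250.5,0,0,0,1.205,0]

```text
clock: 43.02
eef_pos: [568.5, 228.0, 112.8]
tool_rot: [-3.141, -0.0, 1.431]
force: [0.1, -0.3, -3.6]
width: 55.0
gripper_force: 65.7
```

```bash
python3 - <<'E'
from h import *
im,i=snap('wrist','w14.png')
go(570.1,228.1,40,1.429)
g=cv2.cvtColor(im,cv2.COLOR_RGB2GRAY)
m=mask(im,'blue')
n,l,st,_=cv2.connectedComponentsWithStats(m)
for k in range(1,n):
    if st[k,4]<150: continue
    w=p2w('wrist',np.argwhere(l==k)[:,::-1],24,i)[:,:2].astype(np.float32)
    print(st[k],w.mean(0),cv2.minAreaRect(w))
E
```

```text
clock 43.08 now [568.6 228.  113. ] [-3.142 -0.     1.43 ] | delta [ 0.3  1.5 73. ] [-0.    -0.     0.001] F [-0.5  0.4 -3.3]
[ 107   21   82   91 5783] [485.9658  360.00003] ((484.8697204589844, 360.2464294433594), (69.31940460205078, 67.1241683959961), 81.3397445678711)
[ 248   24   73   67 3818] [585.98883 345.92798] ((585.9771728515625, 346.249755859375), (48.489898681640625, 50.240814208984375), 82.1167221069336)
[107 166 102 108 991] [491.37894 256.33606] ((468.0196533203125, 239.2843780517578), (89.1509017944336, 80.60091400146484), 82.09420776367188)
[ 240  184   90   45 3449] [571.35266 239.36984] ((571.0707397460938, 237.8384552001953), (34.59305953979492, 66.4963607788086), 82.00093078613281)
[126 282  62  11 227] [448.91772 178.65137] ((448.7409973144531, 178.63070678710938), (7.0229082107543945, 58.86621856689453), 78.65937042236328)
```

>>> play_rows:
  deltas: [0,1.2,35,0,0,0,0,0,1.2,55,0,0,0,0,0,1.2,64,0,0,0,0,0,1.2,69,0,0,0,0,0,1.2,72,0,0,0,0,0,1.2,73,0,0,0,0,0,1.2,73,0,0,0,0]

```text
clock: 43.95
eef_pos: [570.1, 228.1, 40.7]
tool_rot: [3.141, -0.001, 1.43]
force: [0.0, 0.6, -3.7]
width: 54.9
gripper_force: 65.6
```

>>> play_rows:
  deltas: [0,0,0.8,0,0,0,0,0,0,1.5,0,0,0,0,0,0,1.5,0,0,0,0]

```text
clock: 44.32
eef_pos: [569.8, 228.0, 38.7]
tool_rot: [3.141, -0.0, 1.43]
force: [0.2, -0.1, -4.2]
width: 55.3
gripper_force: 65.6
```

>>> play_rows:
  deltas: [0,0,0.7,0,0,0,0,0,0,1.2,0,0,0,0,0,0,1.6,0,0,0,0,0,0,1.6,0,0,0,0]

```text
clock: 44.82
eef_pos: [569.9, 228.0, 37.5]
tool_rot: [3.141, -0.0, 1.43]
force: [-1.1, 0.3, 0.8]
width: 55.0
gripper_force: 66.2
```

>>> play_rows:
  deltas: [0,0,0,0,0,0,0.85,0,0,0,0,0,0,0.85,0,0,0,0,0,0,0.85,0,0,-30,0,0,0,0.85,0,0,-80,0,0,0,0.85,0,0,-140,0,0,0,0.85,0,0,-140,0,0,0,0.85]

```text
clock: 45.7
eef_pos: [573.0, 229.9, 182.4]
tool_rot: [3.132, -0.006, 1.43]
force: [-0.7, 0.1, -0.2]
width: 72.6
gripper_force: 0.0
```

```bash
python3 - <<'E'
from h import *
im,i=snap('wrist','w15.png')
go(520,-160,150,1.3)
m=mask(im,'blue')
n,l,st,_=cv2.connectedComponentsWithStats(m)
for k in range(1,n):
    if st[k,4]<80: continue
    w=p2w('wrist',np.argwhere(l==k)[:,::-1],24,i)[:,:2].astype(np.float32)
    print(st[k],w.mean(0),cv2.minAreaRect(w))
# gearbox top at z=64
g=cv2.cvtColor(im,cv2.COLOR_RGB2GRAY)
b=(g>150).astype(np.uint8);n,l,st,_=cv2.connectedComponentsWithStats(b)
for k in range(1,n):
    if 300<st[k,4]<9000:
        w=p2w('wrist',np.argwhere(l==k)[:,::-1],64,i)[:,:2].astype(np.float32);print('bright',st[k],cv2.minAreaRect(w))
# pulleys from top
t,j=snap('top','t15.png');gt=cv2.cvtColor(t,cv2.COLOR_RGB2GRAY)
b=(gt>100).astype(np.uint8);b[:140]=0;b[260:]=0;n,l,st,c=cv2.connectedComponentsWithStats(b)
for k in range(1,n):
    if 50<st[k,4]<3000: print('top',st[k],p2w('top',c[k],20))
E
```

```text
clock 45.75 now [571.3 228.7 179.7] [ 3.137e+00 -3.000e-03  1.430e+00] | delta [-392.2    3.7   28.5] [ 0.005 -0.003  0.13 ] F [-0.6 -0.7 -0.2]
[ 137   43   67   72 3775] [485.78458 360.0695 ] ((485.0774230957031, 360.18341064453125), (69.69793701171875, 67.11903381347656), 81.00816345214844)
[ 250   46   55   53 2291] [585.872   346.03818] ((586.0265502929688, 346.70654296875), (49.103145599365234, 49.094444274902344), 81.73617553710938)
[ 136  156   84  106 1218] [474.88403 232.05537] ((466.7083740234375, 229.64283752441406), (110.13518524169922, 81.43251037597656), 82.19641876220703)
[243 170  29  17 197] [551.5955  254.73529] ((551.4400024414062, 255.3751220703125), (30.41571044921875, 13.265252113342285), 15.04057788848877)
[281 170  32  45 299] [595.8354  241.90218] ((588.54833984375, 231.30722045898438), (44.374324798583984, 29.364097595214844), 83.31785583496094)
[298 225   5  31 138] [585.38556 182.60489] ((585.4721069335938, 181.53775024414062), (32.9139518737793, 4.035821437835693), 82.94723510742188)
[254 226   4  30  94] [541.23114 187.86964] ((541.008056640625, 187.46583557128906), (31.829978942871094, 3.021294116973877), 80.37738800048828)
bright [ 244  185   66   41 2198] ((569.3439331054688, 233.33856201171875), (34.99766159057617, 54.92635726928711), 83.28923797607422)
bright [  0 313  37  54 668] ((155.9927520751953, 88.93505096435547), (51.342037200927734, 95.92144012451172), 1.5138593912124634)
bright [  0 392  36  28 617] ((2.3806228637695312, -100.518310546875), (243.56936645507812, 43.08333969116211), 33.447059631347656)
top [277 161  12  13  92] [[677.86352636 -39.27510174  20.        ]]
top [ 355  179   61   64 1873] [[ 556.25129804 -331.68105458   20.        ]]
top [177 189  11  22 169] [[577.24278168 242.82291644  20.        ]]
top [313 215  21  20 262] [[ 513.99158138 -157.30413659   20.        ]]
```

The motor is seated: its gearbox top is centred at (569.3,233.3), against (570.0,232.4) expected. Next is the large pulley.

>>> play_rows:
  deltas: [-383,-3,30,0,0,0,1,-383,-3,30,0,0,0,1,-383,-3,30,0,0,0,1,-383,-3,30,0,0,0,1,-383,-3,30,0,0,0,1,-383,-3,30,0,0,0,1,-383,-3,30,0,0,0,1,-383,-3,30,0,0,0,1,-383,-3,30,0,0,0,1]

```text
clock: 46.92
eef_pos: [513.3, -148.5, 146.6]
tool_rot: [-3.141, -0.002, 1.433]
force: [0.2, -0.1, 0.0]
width: 85.2
gripper_force: 0.0
```

```bash
cat >> h.py <<'E'
def pulley(im,i,guess,rd):
    """disc outline (z=18) by Hough in a rectified top view, 4 px/mm... 2 px/mm"""
    T=np.array(i['T']);N=240
    X,Y=np.meshgrid((np.arange(N)-N/2)/2+guess[0],(np.arange(N)-N/2)/2+guess[1])
    def warp(z):
        q=(np.stack([X,Y,np.full_like(X,z)],-1)-T[:3,3])@T[:3,:3];r=np.hypot(q[...,0],q[...,1]);t=np.arctan2(r,q[...,2])
        return cv2.remap(cv2.cvtColor(im,cv2.COLOR_RGB2GRAY),(i['cx']+i['fx']*t*q[...,0]/r).astype(np.float32),(i['cy']+i['fy']*t*q[...,1]/r).astype(np.float32),cv2.INTER_LINEAR)
    for nm,z,r in(('disc',18,rd[0]),('hub',34,rd[1])):
        w=warp(z);cv2.imwrite(f'pics/r_{nm}.png',w)
        c=cv2.HoughCircles(cv2.GaussianBlur(w,(5,5),0),cv2.HOUGH_GRADIENT_ALT if 0 else cv2.HOUGH_GRADIENT,1,10,param1=80,param2=8,minRadius=int(2*r)-2,maxRadius=int(2*r)+2)
        if c is not None:
            for u,v,R in c[0][:3]: print(nm,np.round([(u-N/2)/2+guess[0],(v-N/2)/2+guess[1],R/2],1))
E
python3 - <<'E'
from h import *
im,i=snap('wrist','w16.png')
pulley(im,i,(514,-158.5),(29,14))
go(514,-158.5,20.5,1.43)
E
```

```text
disc [ 513.2 -156.8   29.2]
hub [ 513.2 -152.2   13.5]
hub [ 511.8 -157.2   14.7]
hub [ 522.2 -137.2   13.6]
clock 46.98 now [ 513.5 -148.4  146.8] [-3.141e+00 -2.000e-03  1.433e+00] | delta [-10.2   1.9 126.3] [-0.    -0.002  0.003] F [ 0.5 -0.4  0.4]
```

>>> play_rows:
  deltas: [-9,1,45,0,0,0,0.6,-9,1,85,0,0,0,0.6,-9,1,110,0,0,0,0.6,-9,1,122,0,0,0,0.6,-9,1,126,0,0,0,0.6,-9,1,126,0,0,0,0.6,-9,1,126,0,0,0,0,-9,1,126,0,0,0,0,-9,1,126,0,0,0,0]

```text
clock: 48.1
eef_pos: [513.6, -160.0, 22.2]
tool_rot: [3.139, -0.0, 1.43]
force: [-0.5, 0.2, 6.2]
width: 25.2
gripper_force: 58.6
```

>>> play_rows:
  deltas: [0,0,-6,0,0,0,0,0,0,-20,0,0,0,0,0,0,-50,0,0,0,0,0,0,-90,0,0,0,0,0,0,-90,0,0,0,0]

```text
clock: 48.72
eef_pos: [515.1, -160.4, 114.4]
tool_rot: [3.135, 0.0, 1.43]
force: [0.0, -0.0, -1.8]
width: 25.4
gripper_force: 59.1
```

```bash
python3 - <<'E'
from h import *
s=read_state();print(s['width'],s['gripper_force'],s['force'])
go(485.2,360,110,1.43)
E
```

```text
25.423600503548602 59.14103150367737 [ 0.04028264 -0.03370811 -1.78839263]
clock 48.73 now [ 515.1 -160.4  114.4] [3.135 0.    1.43 ] | delta [ 511.  -102.9    3.6] [ 0.007  0.    -0.   ] F [ 0.  -0.  -1.8]
```

>>> play_rows:
  deltas: [509,-102,2,0,0,0,0,509,-102,2,0,0,0,0,509,-102,2,0,0,0,0,509,-102,2,0,0,0,0,509,-102,2,0,0,0,0,509,-102,2,0,0,0,0,509,-102,2,0,0,0,0,509,-102,2,0,0,0,0,509,-102,2,0,0,0,0,509,-102,2,0,0,0,0]

```text
clock: 49.98
eef_pos: [482.2, 359.4, 108.5]
tool_rot: [-3.141, 0.0, 1.433]
force: [0.7, -1.4, -1.7]
width: 25.3
gripper_force: 59.2
```

>>> play_rows:
  deltas: [0,0,0,0,0,0,0,0,0,0,0,0,0,0]

```text
clock: 50.22
eef_pos: [484.1, 355.7, 109.0]
tool_rot: [3.141, 0.001, 1.427]
force: [0.2, -0.2, -1.7]
width: 25.5
gripper_force: 59.2
```

```bash
python3 - <<'E'
from h import *
s=read_state();print(s['width'],s['gripper_force'],s['force'])
im,i=snap('wrist','w17.png');go(485.5,357.5,48,1.43)
N=240;z0=s['eef_pos'][2]-22.2
import h
# disc at its held height: reuse rectification with shifted heights
def warp(z,gs):
    T=np.array(i['T']);X,Y=np.meshgrid((np.arange(N)-N/2)/2+gs[0],(np.arange(N)-N/2)/2+gs[1])
    q=(np.stack([X,Y,np.full_like(X,z)],-1)-T[:3,3])@T[:3,:3];r=np.hypot(q[...,0],q[...,1]);t=np.arctan2(r,q[...,2])
    return cv2.remap(im,(i['cx']+i['fx']*t*q[...,0]/r).astype(np.float32),(i['cy']+i['fy']*t*q[...,1]/r).astype(np.float32),cv2.INTER_LINEAR)
w=cv2.cvtColor(warp(z0+18,s['eef_pos'][:2]),cv2.COLOR_RGB2GRAY)
c=cv2.HoughCircles(cv2.GaussianBlur(w,(5,5),0),cv2.HOUGH_GRADIENT,1,10,param1=80,param2=8,minRadius=56,maxRadius=61)
if c is not None:print('held',[(np.round((c[0,k,:2]-N/2)/2+s['eef_pos'][:2],1),c[0,k,2]/2) for k in range(min(3,len(c[0])))])
E
```

```text
25.514560724011247 59.215489625930786 [ 0.19047181 -0.1598412  -1.7365662 ]
clock 50.27 now [484.1 356.2 109.1] [3.141e+00 1.000e-03 1.427e+00] | delta [ 1.5  1.2 61.1] [ 0.     0.001 -0.003] F [ 0.2 -0.3 -2.3]
held [(array([483.3, 358.5]), np.float32(29.1)), (array([482.8, 365. ]), np.float32(28.55)), (array([472.3, 338. ]), np.float32(30.2))]
```

>>> play_rows:
  deltas: [1.9,2,30,0,0,0,0,1.9,2,48,0,0,0,0,1.9,2,56,0,0,0,0,1.9,2,59,0,0,0,0,1.9,2,60.5,0,0,0,0,1.9,2,61.5,0,0,0,0,1.9,2,61.5,0,0,0,0]

```text
clock: 51.15
eef_pos: [485.7, 360.2, 48.0]
tool_rot: [3.141, -0.001, 1.43]
force: [0.3, 0.6, -1.1]
width: 25.2
gripper_force: 59.2
```

>>> play_rows:
  deltas: [0,0,0.6,0,0,0,0,0,0,1.2,0,0,0,0,0,0,1.2,0,0,0,0]

```text
clock: 51.52
eef_pos: [485.5, 360.0, 46.4]
tool_rot: [3.141, -0.0, 1.43]
force: [-0.7, -0.4, -0.9]
width: 25.0
gripper_force: 59.2
```

>>> play_rows:
  deltas: [-1,0,0,0,0,0,0,-2,0,0,0,0,0,0,-2,0,0.5,0,0,0,0,-2,0,1,0,0,0,0,-2,0,1.3,0,0,0,0]

```text
clock: 52.15
eef_pos: [485.3, 357.8, 46.2]
tool_rot: [3.141, 0.0, 1.43]
force: [-2.7, -2.8, 10.5]
width: 25.0
gripper_force: 60.1
```

Firm contact at the expected height. I'll release it and then go look for the small pulley.

>>> play_rows:
  deltas: [0,0,-0.8,0,0,0,0,0,0,-0.8,0,0,0,0.55,0,0,-0.8,0,0,0,0.55,0,0,-0.8,0,0,0,0.55,0,0,-30,0,0,0,0.55,0,0,-80,0,0,0,0.6,0,0,-110,0,0,0,1,0,0,-110,0,0,0,1]

```text
clock: 53.15
eef_pos: [486.7, 359.3, 157.8]
tool_rot: [3.138, -0.004, 1.43]
force: [0.9, -0.7, -0.5]
width: 84.1
gripper_force: 0.0
```

```bash
python3 - <<'E'
from h import *
im,i=snap('wrist','w18.png')
import numpy as np
j=dict(i)
# disc seated: shift scene by 24 -> emulate by moving camera down 24
T=np.array(i['T']).copy();T[2,3]-=24;j['T']=T
pulley(im,j,(485,360),(29,14))
m=mask(im,'blue');n,l,st,_=cv2.connectedComponentsWithStats(m)
for k in range(1,n):
    if st[k,4]<80: continue
    w=p2w('wrist',np.argwhere(l==k)[:,::-1],24,i)[:,:2].astype(np.float32)
    print(st[k],w.mean(0),cv2.minAreaRect(w))
go(675,-35,150,1.43)
E
```

```text
disc [484.8 361.8  29.2]
disc [488.8 365.8  29.7]
hub [485.2 365.2  13.6]
hub [485.2 360.2  14.7]
hub [479.8 380.2  14.6]
[242 165  79  72 731] [494.7867 369.9986] ((487.7067565917969, 363.1957702636719), (60.21364212036133, 69.9631118774414), 62.59669494628906)
[ 367  178   48   51 1923] [586.4122  345.34457] ((586.4417114257812, 344.8499755859375), (48.15464782714844, 47.0620231628418), 88.88467407226562)
[240 282  83  78 762] [474.7499  224.27151] ((467.48895263671875, 227.3822021484375), (105.54866027832031, 82.74574279785156), 82.2243423461914)
[347 292  23  33 136] [544.6509  240.98688] ((549.0928955078125, 234.66085815429688), (40.97341537475586, 20.155118942260742), 81.9508285522461)
[351 336   8  18  85] [544.0667  180.66713] ((545.1180419921875, 183.3612823486328), (26.758708953857422, 7.837674617767334), 83.3621597290039)
clock 53.2 now [485.8 358.4 156.1] [ 3.14e+00 -2.00e-03  1.43e+00] | delta [-362.9  242.6    5.8] [ 0.002 -0.002 -0.   ] F [-0.   0.6 -0.6]
```

>>> play_rows:
  deltas: [-363,243,6,0,0,0,1,-363,243,6,0,0,0,1,-363,243,6,0,0,0,1,-363,243,6,0,0,0,1,-363,243,6,0,0,0,1,-363,243,6,0,0,0,1,-363,243,6,0,0,0,1,-363,243,6,0,0,0,1,-363,243,6,0,0,0,1,-363,243,6,0,0,0,1]

```text
clock: 54.45
eef_pos: [674.1, -33.0, 148.4]
tool_rot: [-3.14, -0.002, 1.433]
force: [0.5, 0.8, -0.4]
width: 85.4
gripper_force: 0.0
```

```bash
python3 - <<'E'
from h import *
im,i=snap('wrist','w19.png')
pulley(im,i,(676.5,-41),(19,10))
go(676.5,-41,21,1.43)
E
```

```text
disc [676.2 -38.8  18.6]
disc [676.2 -33.2  18.1]
hub [676.2 -34.2   9.6]
hub [676.8 -39.8  10.7]
hub [676.2 -22.2  10.7]
clock 54.5 now [674.3 -33.  148.7] [-3.141e+00 -1.000e-03  1.433e+00] | delta [ -7.7   3.4 127.7] [-0.001 -0.001  0.003] F [0.8 1.4 0.6]
```

>>> play_rows:
  deltas: [-5,2.6,45,0,0,0,0.6,-5,2.6,85,0,0,0,0.6,-5,2.6,110,0,0,0,0.6,-5,2.6,122,0,0,0,0.6,-5,2.6,127,0,0,0,0.6,-5,2.6,128,0,0,0,0.6,-5,2.6,128,0,0,0,0,-5,2.6,128,0,0,0,0,-5,2.6,128,0,0,0,0]

```text
clock: 55.62
eef_pos: [677.5, -40.8, 22.3]
tool_rot: [3.14, -0.001, 1.43]
force: [-2.1, -0.5, 5.7]
width: 17.2
gripper_force: 58.6
```

>>> play_rows:
  deltas: [0,0,-6,0,0,0,0,0,0,-20,0,0,0,0,0,0,-50,0,0,0,0,0,0,-90,0,0,0,0,0,0,-90,0,0,0,0,0,0,-90,0,0,0,0]

```text
clock: 56.38
eef_pos: [676.5, -40.9, 111.3]
tool_rot: [3.141, -0.0, 1.43]
force: [0.7, -0.1, -0.4]
width: 17.3
gripper_force: 58.7
```

```bash
python3 - <<'E'
from h import *
s=read_state();print(s['width'],s['gripper_force'],s['force'])
go(586,345.5,110,1.43)
E
```

```text
17.256903953698675 58.65631699562073 [ 0.71188598 -0.10451412 -0.40259455]
clock 56.38 now [676.5 -40.9 111.3] [ 3.141 -0.     1.43 ] | delta [ 369.9 -143.9    1.4] [ 0. -0. -0.] F [ 0.7 -0.1 -0.4]
```

>>> play_rows:
  deltas: [369,-143.5,2,0,0,0,0,369,-143.5,2,0,0,0,0,369,-143.5,2,0,0,0,0,369,-143.5,2,0,0,0,0,369,-143.5,2,0,0,0,0,369,-143.5,2,0,0,0,0,369,-143.5,2,0,0,0,0,369,-143.5,2,0,0,0,0,369,-143.5,2,0,0,0,0,369,-143.5,2,0,0,0,0]

```text
clock: 57.62
eef_pos: [587.8, 341.5, 108.9]
tool_rot: [3.141, 0.001, 1.426]
force: [-1.3, -0.3, -0.2]
width: 17.1
gripper_force: 58.7
```

>>> play_rows:
  deltas: [0,0,20,0,0,0,0,0,0,30,0,0,0,0,0,0,30,0,0,0,0,0,0,30,0,0,0,0]

```text
clock: 58.12
eef_pos: [586.6, 344.9, 79.1]
tool_rot: [3.141, -0.001, 1.43]
force: [0.4, -0.2, -0.8]
width: 16.8
gripper_force: 58.7
```

```bash
python3 - <<'E'
from h import *
s=read_state();print(s['width'],s['gripper_force'],s['force']);go(586.2,344.9,48,1.43)
im,i=snap('wrist','w20.png');z0=s['eef_pos'][2]-22.3
j=dict(i);T=np.array(i['T']).copy();T[2,3]-=z0;j['T']=T
pulley(im,j,s['eef_pos'][:2],(19,10))
m=mask(im,'blue');n,l,st,_=cv2.connectedComponentsWithStats(m)
for k in range(1,n):
    if st[k,4]<80: continue
    w=p2w('wrist',np.argwhere(l==k)[:,::-1],24,i)[:,:2].astype(np.float32)
    print(st[k],w.mean(0),cv2.minAreaRect(w))
E
```

```text
16.822223708851148 58.678584694862366 [ 0.35803299 -0.20765285 -0.83994942]
clock 58.12 now [586.6 344.9  79.1] [ 3.141e+00 -1.000e-03  1.430e+00] | delta [-0.1 -0.4 31.1] [ 0.    -0.001  0.   ] F [ 0.4 -0.2 -0.8]
disc [588.3 364.6  18.5]
disc [585.8 346.1  19.7]
disc [586.8 352.1  19.7]
hub [586.3 353.1  10.7]
hub [585.3 347.1   9.6]
hub [588.3 367.1  10.7]
[ 76 134 259  12 333] [549.77    417.10507] ((539.5682983398438, 418.51312255859375), (0.9527606964111328, 176.0367431640625), 82.04768371582031)
[102 189  80  89 877] [502.0045  359.21313] ((494.8277893066406, 363.0591125488281), (43.70085906982422, 69.97077178955078), 21.087106704711914)
[ 244  202   76   48 1741] [587.75684 355.945  ] ((586.9888305664062, 352.4050598144531), (32.21651077270508, 49.706607818603516), 80.08084106445312)
```

>>> play_rows:
  deltas: [-0.8,0,15,0,0,0,0,-0.8,0,25,0,0,0,0,-0.8,0,29,0,0,0,0,-0.8,0,31,0,0,0,0,-0.8,0,32,0,0,0,0,-0.8,0,32.5,0,0,0,0,-0.8,0,32.8,0,0,0,0]

```text
clock: 59.05
eef_pos: [586.5, 344.1, 46.6]
tool_rot: [3.141, -0.001, 1.43]
force: [0.4, -1.0, -0.9]
width: 17.0
gripper_force: 58.7
```

>>> play_rows:
  deltas: [0,0,0.4,0,0,0,0,0,0,0.8,0,0,0,0]

```text
clock: 59.3
eef_pos: [586.6, 344.1, 46.3]
tool_rot: [3.141, -0.001, 1.43]
force: [-1.9, -0.8, 5.8]
width: 17.0
gripper_force: 59.1
```

Light contact at seat height. I'll release, rise, and check the whole tray.

>>> play_rows:
  deltas: [0,0,-0.3,0,0,0,0,0,0,-0.3,0,0,0,0.55,0,0,-0.3,0,0,0,0.55,0,0,-0.3,0,0,0,0.55,0,0,-30,0,0,0,0.55,0,0,-80,0,0,0,0.6,0,0,-130,0,0,0,1,-60,-50,-190,0,0,0,1,-60,-50,-190,0,0,0,1,-60,-50,-190,0,0,0,1]

```text
clock: 60.55
eef_pos: [528.4, 290.6, 237.9]
tool_rot: [3.138, -0.002, 1.429]
force: [0.1, 0.9, 1.0]
width: 85.2
gripper_force: 0.0
```

```bash
python3 - <<'E'
from h import *
s=read_state();print(s['eef_pos'],s['width'],s['force'])
im,i=snap('wrist','w21.png')
t,_=snap('top','t21.png')
c=cv2.resize(im[0:330,60:480],None,fx=1.3,fy=1.3,interpolation=cv2.INTER_CUBIC)
f=cv2.resize(t[170:250,350:420],None,fx=3.5,fy=3.5,interpolation=cv2.INTER_CUBIC)
o=np.zeros((max(c.shape[0],f.shape[0]),c.shape[1]+f.shape[1],3),np.uint8);o[:c.shape[0],:c.shape[1]]=c;o[:f.shape[0],c.shape[1]:]=f
print(o.shape);cv2.imwrite('pics/final.png',o[:,:,::-1])
E
```

```text
[528.35690252 290.5795744  237.91404723] 85.24104594736662 [0.05941521 0.94340468 0.97329805]
(429, 791, 3)
```

View pics/final.png

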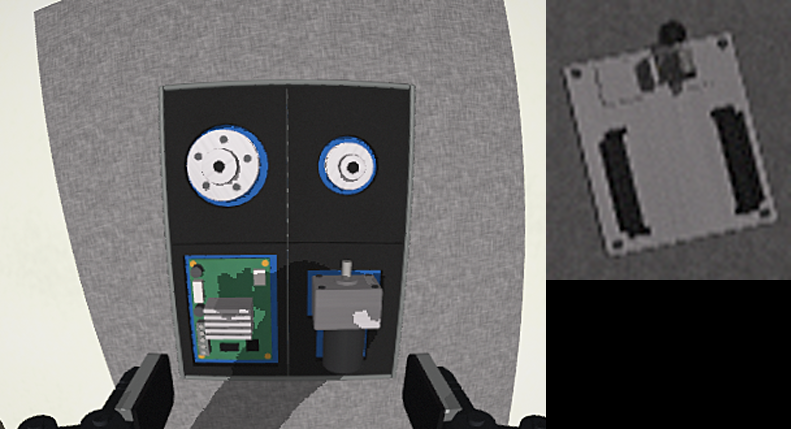

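All four parts lie flat in their own pockets: large pulley (219,166), small pulley (352,166), board (235,308) and motor (347,320), pulleys hub up. The fixture is empty with its finger still up. I'm handing the job in.

```bash
python3 -c "
from cell import *
print(finish_job())"
```

```text
the job is handed in; nothing more can be done
None
```

The job is handed in at about 61 s: the finger is latched up and all four parts are seated flat in their own pockets, pulleys hub up; lifting the finger took several slipped tries, and contact force at the fingertips briefly reached 42–47 N.

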